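# Pack the blue pail by its handle and fold the carton shut

## Task

Take the small blue-lidded pail out from under the wire shelf by its swing handle and set it down gently, upright, on the floor of the carton, in the opening between the folded end flaps. Then let go and fold the carton's two long flaps down flat, in whichever order suits you. Leave the shelf, the red pail and everything else on the counter undisturbed.

Things in the scene. Friction and masses are not known exactly. Their poses are not given: they have to be found in the camera images.
- pail: the white pail with a BLUE lid and band: closed tapered tub, 102 mm across the lid, 82 mm high, small ears make it 111 mm wide along its own x; 0.3 to 0.65 kg. Stands under the shelf's front, left or right of the red pail. Origin: centre of its underside, z up; its x runs ear to ear, along the handle's sleeve, within 0.4 rad of world x (straight ahead)
- pail_bail: the blue pail's swing handle: a 4 mm steel wire hoop, 116 mm wide, hinged in the ears about the pail's x, 66 mm above its underside, with a blue sleeve at the top. Snug in its ears: it stays at the lean it is given (starts within 0.35 rad of upright, to either side). Origin on the hinge axis, z points to the sleeve
- pail_grip (a point): centre of the blue sleeve at the top of that handle: 14 mm thick, 52 mm long, lying level along its own x, 60 mm from the hinge axis (126 mm above the pail's underside when the handle stands upright). Pinched here, the pail hangs level as long as the tool keeps the tilt it had when it closed
- carton: open cardboard carton, fixed, 144 mm (x) by 296 mm (y) by 146 mm high, walls and floor 4 mm. Origin: centre of its underside; x points roughly ahead, y left. The short end flaps (+y, -y) are already folded in at rim level over packed bottles; the opening left in the middle is 136 mm along x, 154 mm along y. The pail fits under the closed flaps with its handle upright
- flap_near (a joint): angle of the long flap on the robot's side of the carton: 0 = folded down flat, pi/2 = upright; starts at 2.15 to 2.5 (leaning outward), at most 2.7. Cardboard, 70 mm from crease to free edge, 292 mm long, 4 mm thick (its underside at rim height when flat); the crease has light friction, so it stays where it is left
- flap_far (a joint): angle of the long flap on the far side (+x) of the carton; same size, crease and angles as the near one, mirrored
- flap_near_hinge (a point): middle of the near flap's crease: on the carton's rim, 146 mm above the counter, 72 mm from the carton's centre towards the robot; the crease runs along the carton's y. Axes as the carton's
- flap_far_hinge (a point): middle of the far flap's crease, likewise, 72 mm from the carton's centre away from the robot
- shelf: fixed chrome wire riser shelf, 270 mm deep, 460 mm wide, underside of its deck 275 mm above the counter, 20 mm legs at y = +-230 mm. Origin on the counter under the middle of its front edge, x to the back, y left. The pails' centres stand about 15 mm behind the front edge, 90 mm left and right of the middle: the deck hangs over their handles, so the hand has to come in tilted from the front
- pail_red: bystander: the same pail with a RED lid and band, beside the blue one; origin as the blue pail's
- softener: bystander: white bottle with a blue cap, 64 mm across, 190 mm high, under the shelf behind and between the pails; origin: centre of its underside
- jar: bystander: whitish jar with a white lid, 68 mm across, 120 mm high, under the shelf, behind the left-hand pail; origin: centre of its underside
- cup: bystander: grey measuring cup with a handle, 72 mm across, 85 mm high, on the counter in front of the robot; origin: centre of its underside
- tape: bystander: roll of orange packing tape lying flat, 104 mm across, 48 mm high, on the counter left of the robot; origin: centre of its underside
- brush: bystander: wooden scrubbing brush lying bristles down, 150 by 50 mm, 44 mm high, on the counter to the right in front of the robot; origin: centre of its underside
- spray: bystander: green spray bottle with a white trigger head, 72 mm across, 212 mm high, left of the carton; origin: centre of its underside
There are look-alikes about, which are no part of the job. There is more than one size of the pail; the job needs the middle-sized.

How it is judged:
On the way, in this order (a step that is already met when the one before it is completed fails the run):
1. the blue pail is off the counter, carried by its handle (height (world z) of pail above 0.03 m and contact force between the fingers and pail_bail above 0.5 N), for 0.2 s.
2. the blue pail stands upright on the carton's floor between the end flaps, let go (x of pail in the frame of carton between -0.03 and 0.03 m and y of pail in the frame of carton between -0.035 and 0.035 m and z of pail in the frame of carton between -0.004 and 0.012 m and angle between pail's own z axis and vertical below 0.1 rad and contact force between the fingers and pail below 0.1 N and linear speed of pail below 0.03 m/s), for 0.2 s.
3. one long flap is folded down flat (value of joint any of flap_near, flap_far below 0.12 rad), for 0.1 s.
At the end, for the whole second after the job is handed in: The blue pail stands released and at rest on the carton's floor in the middle opening (within 30 mm across, 35 mm along, base within 12 mm of the carton's base, tilt under 0.1 rad), and both long flaps are down within 0.12 rad of flat (all of step 2 and value of joint each of flap_near, flap_far below 0.12 rad and velocity of joint each of flap_near, flap_far below 0.1 rad/s); the robot touches nothing.
It fails at once if the red pail, the softener bottle or the jar under the shelf is shifted by more than 30 mm or tipped (distance of any of pail_red, softener, jar from where it was at the start of the episode above 0.03 m or angle between any of pail_red, softener, jar's own z axis and vertical above 0.35 rad).
It fails at once if the cup, tape, brush or spray bottle is shifted by more than 30 mm or tipped (distance of any of cup, tape, brush, spray from where it was at the start of the episode above 0.03 m or angle between any of cup, tape, brush, spray's own z axis and vertical above 0.35 rad).
It fails at once if the shelf is struck or pushed with more than 20 N (contact force between any of the arm, the fingers, pail and shelf above 20 N).
It fails at once if the pail is dropped or banged into the carton (falls in faster than 0.45 m/s or lands with more than 70 N) (contact force between pail and carton above 70 N or (horizontal distance between pail and carton below 0.08 m and height (world z) of pail below 0.14 m and linear speed of pail above 0.45 m/s)).
It also fails if it takes over 70 s, if anything falls off the work surface, if the arm or the gripper's body presses on something with over 40 N, if the wrist force passes 120 N, or if a joint passes its speed limit or range.

## Robot

A 7-joint arm with a two-finger parallel gripper is mounted at the origin on the work surface. World frame = base frame: x ahead of the robot, y to its left, z up, the work surface at z = 0. Lengths are in m, angles in rad, forces in N, time in s.
With the tool pointing down it reaches from about 0.4 to 0.85 m from the base axis. Payload 10.4 kg.
Tool frame: the origin (TCP) lies at the very end of the fingers, on their centre line; the grasp point (between the pads) lies 19 mm behind it; z points along the fingers, y is the line along which they close (so a half turn about z gives the same grasp; the last joint's range is limited). The gripper opens to 87 mm and grips with 3 to 60 N. Pads are 19 mm wide; open, the fingers measure 117 mm over their backs; the gripper's body (75 mm by 190 mm) begins 51 mm behind the grasp point.
Start: joints at [1.227, 0.332, -0.065, 1.46, 0.022, 1.35, -0.088], TCP at [0.197, -0.593, 0.223] pointing down, gripper open.
Joint ranges: [-2.6, 2.6], [-0.5, 2.12], [-1.47, 1.34], [0.16, 2.42], [-1.27, 4.41], [0.06, 2.06], [-2.6, 2.6]. Speed limits (rad/s): [2.22, 2.22, 2.79, 2.79, 3.14, 3.14, 3.14].

## Interface

Orientations are given as a unit quaternion [x, y, z, w].
In Python, from bench import status, camera, order gives the robot as it stands.
- The arm moves only by the tool jog_arm, never from a script. Its argument "plan" is a list of rows, each a list of 7 numbers: the turn, a rotation vector about the tool's x, y, z in rad, then the shift along the tool's x, y, z in mm, then the opening, from -1 (shut) to 1 (fully open). A call has 1 to 12 rows; each row is the pose to reach, as a shift and turn from the pose commanded when the call began, along the tool's axes at that moment; what a row does not reach only later rows make up. A row lasts 1/10 s, in which the tool goes at most 50 mm and 8.59 degrees, less where a joint would pass 70% of its speed; a pose out of reach is approached as far as the arm can. A call with a gripper value outside its range is refused whole. The fingers move at their own pace and stop on an object; "squeeze" is the grip in N (left out, the last holds). Time passes only in rows, so rows that repeat a pose let the fingers close. It gives the time, the measured TCP pose, the force, the opening and the grip force at its end, in the units of the state.
- status.read_state(): the state, without advancing time (a new reading comes with each control period).
- camera(name): name is "scene" or "top"; returns a dict with "image" (480x640x3 uint8, red, green, blue), "z_map" (480x640 float32, m along the optical axis (not along the pixel's ray), 0 where there is no reading), "fx", "fy", "cx", "cy" (pixels), "world_from_camera" (4x4, takes a point from camera to world coordinates). Camera axes: x right, y down, z forward; pixel columns grow to the right and rows downward; lengths in m; the calibration is good to about 2 mm. A picture is of the moment at which its call begins.
- order.close_job(): hands the job in; it is judged then, once.
The state is a dict: "time": time; "joint_positions": joint angles; "joint_vel": joint speeds; "joint_torque": joint torques, N m; "ee_pos": TCP position; "eef_rot": TCP orientation; "ft_force": force on the tool from outside, world axes, zero at the start; "torque": the same for the moment, N m; "width": finger opening in m; "grip_force": force on a finger pad.
Only numpy, scipy, OpenCV 4.12 (cv2) and the standard library are available. Lean on these libraries where they do the work, as an engineer would, in place of code of your own. Each camera call takes 0.05 s, during which the arm holds its last target. There are 200 camera calls.

## Working session

There is one attempt and no reset: what is moved stays moved. The work goes in short steps, Python scripts to look and compute and a tool call to move; the robot and the scene stay as the last step left them, time stands still between calls to the robot, and variables do not carry over. Pictures are saved under pics/ and viewed, at most 11 in all, crops included, and the job is handed in when it is done.

Besides the shell and the picture viewer there is one more tool, called after "Call:" as name([rows], argument=value, ...), one row to a line, values as JSON. jog_arm: Moves the arm, as the interface text tells. Its arguments: {"type":"object","properties":{"plan":{"type":"array"},"squeeze":{"type":"number"}},"required":["plan"]}

```bash
mkdir -p pics; ls; cat > h.py <<'E'
import numpy as np, cv2, pickle
from scipy.spatial.transform import Rotation as R
from bench import status, camera, order
def snap(n,tag):
    c=camera(n); cv2.imwrite(f'pics/{tag}.png',cv2.cvtColor(c['image'],cv2.COLOR_RGB2BGR)); pickle.dump(c,open(f'{tag}.pkl','wb')); return c
def cloud(c):
    z=c['z_map']; v,u=np.mgrid[:480,:640]
    p=np.stack([(u-c['cx'])/c['fx']*z,(v-c['cy'])/c['fy']*z,z],-1); T=c['world_from_camera']
    w=p@T[:3,:3].T+T[:3,3]; w[z==0]=np.nan; return w
E
python3 - <<'E'
from h import *
for n in ('scene','top'):
    c=snap(n,n+'0'); print(n,c['fx'],c['cx'],c['cy'],np.round(c['world_from_camera'],3).tolist())
print(status.read_state())
E
```

```text
pics
scene 498.39204204563043 324.34206280118883 239.56052916778634 [[-0.835, -0.454, 0.31, 0.031], [-0.549, 0.701, -0.455, 0.683], [-0.01, -0.55, -0.835, 1.454], [0.0, 0.0, 0.0, 1.0]]
top 444.8736221521053 323.9226059049935 241.44338032243343 [[0.022, -0.991, 0.13, 0.353], [-1.0, -0.023, -0.006, -0.028], [0.008, -0.13, -0.991, 1.347], [0.0, 0.0, 0.0, 1.0]]
{'time': 0.1, 'joint_positions': array([ 1.22738882,  0.33280895, -0.06466809,  1.46083391,  0.02162423,
        1.34988495, -0.0885009 ]), 'joint_vel': array([ 0.00050221, -0.00237039, -0.00061532, -0.00322977,  0.00143619,
       -0.00024862,  0.00034489]), 'joint_torque': array([ 1.51615161e-03, -6.24551225e+01,  2.47517478e-02, -3.90718281e+01,
       -6.13281853e-02,  3.65618721e-02,  9.20979824e-05]), 'ee_pos': array([ 0.19695053, -0.5928093 ,  0.22184443]), 'eef_rot': array([ 9.87163248e-01,  1.59713300e-01, -1.42410983e-04, -6.03126722e-04]), 'ft_force': array([ 0.25771808,  0.18376872, -0.14113764]), 'torque': array([-0.02070886, -0.0053612 , -0.05104708]), 'grip_force': 0.0, 'width': 0.08729508583397487}
```

View pics/top0.png

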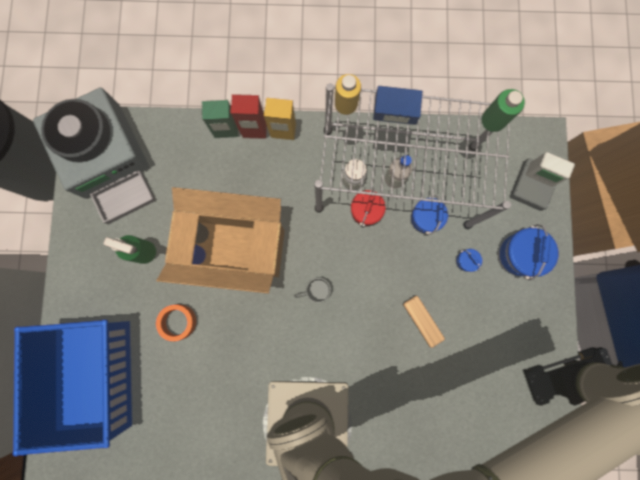

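View pics/scene0.png

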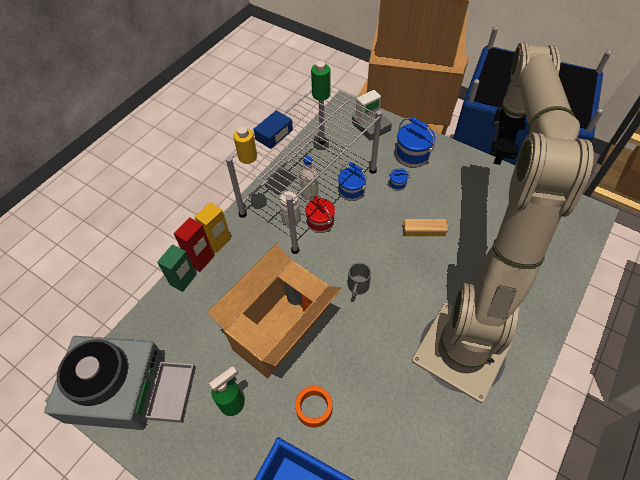

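The blue pail under the shelf is at top (430,215) and scene (351,182), right of the red one. The carton is centred near top (222,240). I'll enlarge both.

```bash
python3 - <<'E'
from h import *
a=cv2.imread('pics/scene0.png'); b=cv2.imread('pics/top0.png')
A=cv2.resize(a[150:230,300:400],None,fx=4,fy=4,interpolation=cv2.INTER_CUBIC)
B=cv2.resize(b[185:245,380:480],None,fx=4,fy=4,interpolation=cv2.INTER_CUBIC)
C=cv2.resize(b[180:300,150:290],None,fx=2.8,fy=2.8,interpolation=cv2.INTER_CUBIC)
L=np.vstack([A,B]); C=cv2.copyMakeBorder(C,0,L.shape[0]-C.shape[0],0,0,cv2.BORDER_CONSTANT)
cv2.imwrite('pics/crop0.png',np.hstack([L,C]))
for n in('scene','top'):
    c=pickle.load(open(n+'0.pkl','rb')); w=cloud(c); hsv=cv2.cvtColor(c['image'],cv2.COLOR_RGB2HSV)
    for name,lo,hi,box in [('blue',(100,150,60),(130,255,255),(0.5,0.85,-.4,-.1)),('red',(170,150,60),(180,255,255),(.5,.85,-.3,.1))]:
        m=cv2.inRange(hsv,lo,hi)>0; q=w[m]; q=q[(q[:,0]>box[0])&(q[:,0]<box[1])&(q[:,1]>box[2])&(q[:,1]<box[3])]
        for z0,z1 in((.075,.09),(.09,.112),(.112,.14)):
            s=q[(q[:,2]>z0)&(q[:,2]<z1)]
            if len(s): print(n,name,z0,len(s),s.min(0).round(3),s.max(0).round(3),s.mean(0).round(3))
    # shelf front
    q=w.reshape(-1,3); s=q[(q[:,2]>.26)&(q[:,2]<.32)&(q[:,1]<.2)&(q[:,1]>-.5)&(q[:,0]>.5)]; print('deck',len(s),s.min(0).round(3),s.max(0).round(3))
    for y in np.arange(-.4,.15,.05):
        t=s[abs(s[:,1]-y)<.025]
        if len(t): print(round(y,2),t[:,0].min().round(3),t[:,2].min().round(3),t[:,2].max().round(3))
    # carton rim 
    s=q[(abs(q[:,2]-.148)<.006)&(q[:,1]>.05)&(q[:,1]<.5)&(q[:,0]>.3)&(q[:,0]<.75)]; 
    print('carton rim',len(s),cv2.minAreaRect(s[:,:2].astype(np.float32)))
E
```

```text
scene blue 0.075 428 [ 0.554 -0.386  0.075] [ 0.65  -0.288  0.09 ] [ 0.603 -0.338  0.081]
scene blue 0.09 3 [ 0.58  -0.375  0.091] [ 0.619 -0.319  0.092] [ 0.598 -0.356  0.091]
scene blue 0.112 49 [ 0.578 -0.365  0.118] [ 0.63  -0.35   0.134] [ 0.602 -0.358  0.127]
scene red 0.112 1 [ 0.629 -0.163  0.131] [ 0.629 -0.163  0.131] [ 0.629 -0.163  0.131]
deck 2283 [ 0.578 -0.493  0.26 ] [ 0.891 -0.006  0.32 ]
-0.4 0.585 0.277 0.32
-0.35 0.589 0.276 0.293
-0.3 0.595 0.275 0.294
-0.25 0.6 0.276 0.318
-0.2 0.604 0.279 0.319
-0.15 0.607 0.274 0.32
-0.1 0.613 0.276 0.32
-0.05 0.616 0.26 0.32
-0.0 0.621 0.262 0.298
carton rim 2776 ((0.5109500885009766, 0.29163599014282227), (0.406573086977005, 0.17814606428146362), 84.61264038085938)
top blue 0.075 575 [ 0.562 -0.388  0.075] [ 0.642 -0.291  0.089] [ 0.602 -0.334  0.082]
top blue 0.112 59 [ 0.581 -0.364  0.124] [ 0.627 -0.351  0.137] [ 0.602 -0.358  0.13 ]
deck 3825 [ 0.583 -0.49   0.26 ] [ 0.893 -0.007  0.32 ]
-0.4 0.587 0.276 0.32
-0.35 0.593 0.279 0.293
-0.3 0.596 0.279 0.291
-0.25 0.6 0.279 0.32
-0.2 0.606 0.279 0.32
-0.15 0.61 0.278 0.32
-0.1 0.614 0.278 0.32
-0.05 0.619 0.263 0.319
-0.0 0.624 0.261 0.3
carton rim 3555 ((0.510802149772644, 0.2952079772949219), (0.40624210238456726, 0.16980165243148804), 84.7770004272461)
```

View pics/crop0.png

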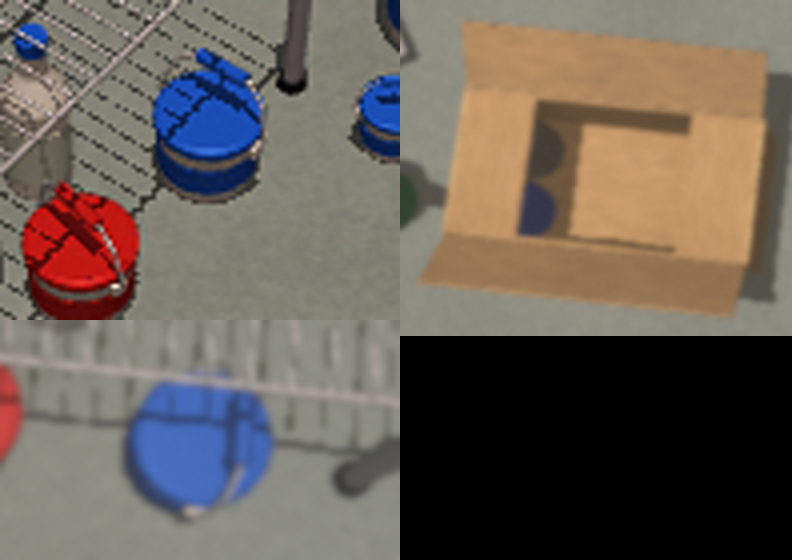

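```bash
cat >> h.py <<'E'
def px(c,u,v,z):
    T=c['world_from_camera']; d=T[:3,:3]@np.array([(u-c['cx'])/c['fx'],(v-c['cy'])/c['fy'],1]); return T[:3,3]+d*(z-T[2,3])/d[2]
def tool(yaw,t):  # tool x ahead at yaw, pitched t so fingers point forward-down
    return R.from_euler('z',yaw)*R.from_euler('y',-t)*R.from_euler('x',np.pi)
def rel(p,r,p0=None,r0=None):
    s=status.read_state(); p0=s['ee_pos'] if p0 is None else p0; r0=R.from_quat(s['eef_rot']) if r0 is None else r0
    return (r0.inv()*r).as_rotvec().round(4).tolist(),(r0.inv().apply(np.array(p)-p0)*1000).round(1).tolist()
E
python3 - <<'E'
from h import *
c=pickle.load(open('top0.pkl','rb'))
f=lambda u,v,z:px(c,150+u/2.8,180+v/2.8,z)[:2].round(4)
for n,z,P in [('Rflap',.15,((290,115),(275,248))),('Lflap',.15,((137,100),(120,235))),('farcr',.147,((63,88),(367,118))),('nearcr',.147,((46,232),(350,262)))]:
    a=[f(u,v,z) for u,v in P]; d=a[1]-a[0]; print(n,a,'mid',(a[0]+a[1])/2,np.degrees(np.arctan2(d[1],d[0])).round(1))
for n in('scene','top'):
    c=pickle.load(open(n+'0.pkl','rb')); w=cloud(c); hsv=cv2.cvtColor(c['image'],cv2.COLOR_RGB2HSV)
    q=w[cv2.inRange(hsv,(100,120,40),(130,255,255))>0]; q=q[(q[:,0]>.55)&(q[:,0]<.66)&(abs(q[:,1]+.34)<.07)]
    s=q[q[:,2]>.11]; print(n,'sleeve',s.mean(0).round(4),cv2.fitLine(s[:,:2].astype(np.float32),cv2.DIST_L2,0,.01,.01).ravel().round(3),s.max(0),np.median(s[:,2]))
    l=q[abs(q[:,2]-.082)<.006]; print(' lid',cv2.minEnclosingCircle(l[:,:2].astype(np.float32)))
    g=w.reshape(-1,3); g=g[(g[:,0]>.54)&(g[:,0]<.66)&(g[:,1]<-.42)&(g[:,1]>-.54)]
    for z in (.1,.15,.2,.25): 
        k=g[abs(g[:,2]-z)<.02]; 
        if len(k): print('leg',z,k.min(0).round(3),k.max(0).round(3))
    g=w.reshape(-1,3); g=g[(g[:,1]<-.5)&(g[:,1]>-.75)&(g[:,0]>.4)&(g[:,0]<.65)&(g[:,2]>.05)]; print('big',g.min(0).round(3),g.max(0).round(3))
    a=w[:,:,2]; e=w.reshape(-1,3)
    # carton-frame profile of flaps
    o=R.from_euler('z',-.093); e=o.inv().apply(e-[.51,.293,0]); e=e[(abs(e[:,1])<.13)&(abs(e[:,0])<.16)&(e[:,2]>.12)]
    for x in np.arange(-.15,.16,.01):
        k=e[abs(e[:,0]-x)<.005]
        if len(k): print((round(x,2),round(float(np.median(k[:,2])),3)),end=' ')
    print()
E
```

```text
Rflap [array([0.5623, 0.1581]), array([0.4325, 0.167 ])] mid [0.4974  0.16255] 176.1
Lflap [array([0.5737, 0.3075]), array([0.4417, 0.3162])] mid [0.5077  0.31185] 176.2
farcr [array([0.5844, 0.3812]), array([0.5616, 0.0833])] mid [0.573   0.23225] -94.4
nearcr [array([0.4432, 0.3882]), array([0.4208, 0.0949])] mid [0.432   0.24155] -94.4
scene sleeve [ 0.6017 -0.3579  0.1271] [ 0.998 -0.066  0.602 -0.358] [ 0.63024151 -0.34950075  0.13375168] 0.12690001374720694
 lid ((0.6052639484405518, -0.33980971574783325), 0.05241302028298378)
leg 0.1 [ 0.578 -0.479  0.08 ] [ 0.599 -0.462  0.119]
leg 0.15 [ 0.579 -0.481  0.13 ] [ 0.598 -0.463  0.168]
leg 0.2 [ 0.579 -0.482  0.183] [ 0.601 -0.463  0.218]
leg 0.25 [ 0.578 -0.482  0.23 ] [ 0.599 -0.463  0.27 ]
big [ 0.418 -0.696  0.05 ] [ 0.578 -0.55   0.191]
(np.float64(-0.13), 0.195) (np.float64(-0.12), 0.191) (np.float64(-0.11), 0.18) (np.float64(-0.1), 0.17) (np.float64(-0.09), 0.16) (np.float64(-0.08), 0.15) (np.float64(-0.07), 0.145) (np.float64(-0.06), 0.146) (np.float64(-0.05), 0.145) (np.float64(-0.04), 0.145) (np.float64(-0.03), 0.145) (
[... 891 characters left out ...]
(-0.13), 0.195) (np.float64(-0.12), 0.193) (np.float64(-0.11), 0.183) (np.float64(-0.1), 0.173) (np.float64(-0.09), 0.163) (np.float64(-0.08), 0.153) (np.float64(-0.07), 0.147) (np.float64(-0.06), 0.147) (np.float64(-0.05), 0.147) (np.float64(-0.04), 0.146) (np.float64(-0.03), 0.147) (np.float64(-0.02), 0.147) (np.float64(-0.01), 0.147) (np.float64(0.0), 0.147) (np.float64(0.01), 0.146) (np.float64(0.02), 0.147) (np.float64(0.03), 0.146) (np.float64(0.04), 0.147) (np.float64(0.05), 0.147) (np.float64(0.06), 0.147) (np.float64(0.07), 0.147) (np.float64(0.08), 0.155) (np.float64(0.09), 0.163) (np.float64(0.1), 0.171) (np.float64(0.11), 0.179) (np.float64(0.12), 0.186) (np.float64(0.13), 0.188)
```

The carton is centred near (0.5025, 0.237) with a yaw of about -0.074. The sleeve is at about (0.603, -0.358, 0.123) with a yaw of about -0.05, and the pail's axis is at (0.604, -0.339). Next I work out the approach rows.

```bash
python3 - <<'E'
from h import *
r=tool(-.05,.5); g=np.array([.603,-.358,.123]); d=r.apply([0,0,1]); print(d, r.apply([1,0,0]))
print('mid',rel([.40,-.45,.28],r)); print('pre',rel(g+d*.012-d*.13,r))
E
```

```text
[ 0.47882638 -0.02396129 -0.87758256] [ 0.87648581 -0.04386085  0.47942554]
mid ([-0.0939, 0.4945, 0.3627], [237.7, -71.6, -58.1])
pre ([-0.0939, 0.4945, 0.3627], [406.6, -115.3, -4.6])
```

Call:
jog_arm([
  [0, 0, 0, 40, -12, -15, 1],
  [-0.02, 0.1, 0.07, 80, -24, -30, 1],
  [-0.04, 0.2, 0.14, 120, -36, -45, 1],
  [-0.06, 0.3, 0.21, 160, -48, -55, 1],
  [-0.08, 0.4, 0.29, 200, -60, -58, 1],
  [-0.094, 0.494, 0.363, 238, -72, -58, 1],
  [-0.094, 0.494, 0.363, 275, -80, -52, 1],
  [-0.094, 0.494, 0.363, 315, -90, -40, 1],
  [-0.094, 0.494, 0.363, 350, -100, -25, 1],
  [-0.094, 0.494, 0.363, 380, -108, -12, 1],
  [-0.094, 0.494, 0.363, 406, -115, -5, 1],
  [-0.094, 0.494, 0.363, 406, -115, -5, 1],
])

```text
time: 1.3
ee_pos: [0.5486, -0.3514, 0.2259]
eef_rot: [0.969, -0.022, 0.247, 0.005]
ft_force: [0.0, 0.7, -0.1]
width: 0.0871
grip_force: 0.0
```

```bash
python3 - <<'E'
from h import *
c=snap('scene','s1'); a=cv2.imread('pics/s1.png'); cv2.imwrite('pics/s1c.png',cv2.resize(a[60:260,250:450],None,fx=3,fy=3,interpolation=cv2.INTER_CUBIC))
r=tool(-.05,.5); g=np.array([.603,-.358,.123]); d=r.apply([0,0,1])
print(rel(g+d*.012,r)); s=status.read_state(); print(s['ee_pos'],s['joint_positions'].round(2))
E
```

```text
([-0.0017, 0.0011, 0.003], [-0.3, 1.7, 129.7])
[ 0.54713505 -0.35371159  0.22651049] [ 0.95  0.13 -0.33  1.79 -0.31  0.83 -0.81]
```

View pics/s1c.png

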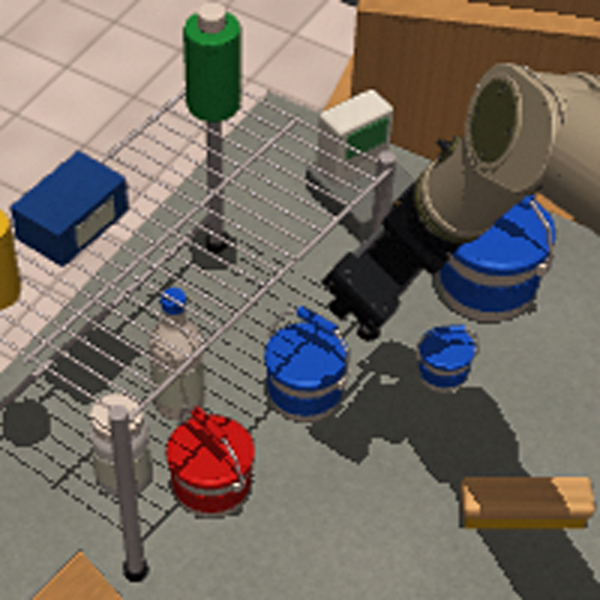

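The open fingers (crop ~355,300) line up with the sleeve (crop ~318,318), and they are clear of the leg and deck. I'll go in.

Call:
jog_arm([
  [0, 0, 0, 0, 1, 20, 1],
  [0, 0, 0, 0, 2, 40, 1],
  [0, 0, 0, 0, 2, 60, 1],
  [0, 0, 0, 0, 2, 80, 1],
  [0, 0, 0, 0, 2, 95, 1],
  [0, 0, 0, 0, 2, 108, 1],
  [0, 0, 0, 0, 2, 118, 1],
  [0, 0, 0, 0, 2, 125, 1],
  [0, 0, 0, 0, 2, 130, 1],
  [0, 0, 0, 0, 2, 130, 1],
  [0, 0, 0, 0, 2, 130, 1],
])

```text
time: 2.45
ee_pos: [0.6083, -0.3615, 0.1139]
eef_rot: [0.969, -0.024, 0.248, 0.007]
ft_force: [-0.6, -0.5, 0.3]
width: 0.0872
grip_force: 0.0
```

```bash
python3 - <<'E'
from h import *
a=snap('scene','s2');b=snap('top','t2'); a=cv2.imread('pics/s2.png'); b=cv2.imread('pics/t2.png')
cv2.imwrite('pics/c2.png',np.hstack([cv2.resize(a[130:230,290:390],(400,400),interpolation=cv2.INTER_CUBIC),cv2.resize(b[170:270,380:480],(400,400),interpolation=cv2.INTER_CUBIC)]))
r=tool(-.05,.5); g=np.array([.603,-.358,.123]); print(rel(g+r.apply([0,0,.012]),r)); print(status.read_state()['ft_force'])
E
```

```text
([0.002, -0.0007, 0.0005], [-0.6, -3.3, 1.6])
[ 0.31265418 -0.09395692  0.29109026]
```

View pics/c2.png

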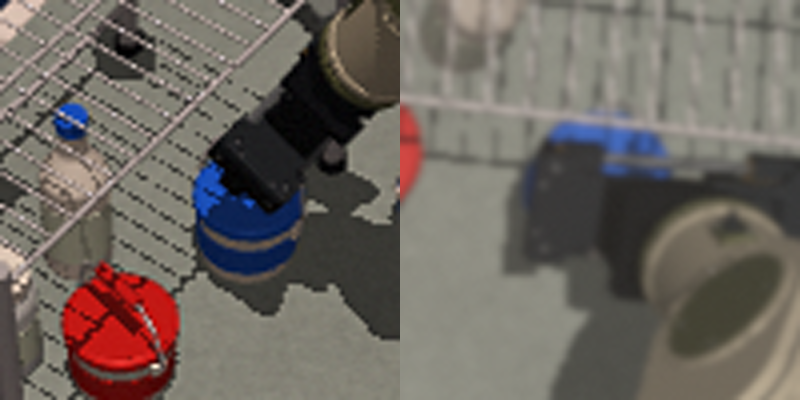

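The hand straddles the sleeve (left crop ~250,190) and stays in front of the deck edge. I'll correct 3 mm and close.

Call:
jog_arm([
  [0, 0, 0, 0, -3, 1, 1],
  [0, 0, 0, 0, -3, 1, -1],
  [0, 0, 0, 0, -3, 1, -1],
  [0, 0, 0, 0, -3, 1, -1],
  [0, 0, 0, 0, -3, 1, -1],
  [0, 0, 0, 0, -3, 1, -1],
  [0, 0, 0, 0, -3, 1, -1],
  [0, 0, 0, 0, -3, 1, -1],
  [0, 0, 0, 0, -3, 1, -1],
  [0, 0, 0, 0, -3, 1, -1],
], squeeze=35)

```text
time: 3.55
ee_pos: [0.6089, -0.3583, 0.1126]
eef_rot: [0.969, -0.024, 0.247, 0.007]
ft_force: [0.1, 1.3, -0.9]
width: 0.0228
grip_force: 0.0
```

Call:
jog_arm([
  [0, 0, 0, 0, 0, 0, -1],
  [0, 0, 0, 0, 0, 0, -1],
  [0, 0, 0, 0, 0, 0, -1],
  [0, 0, 0, 0, 0, 0, -1],
])

```text
time: 3.95
ee_pos: [0.6089, -0.3584, 0.1127]
eef_rot: [0.969, -0.024, 0.247, 0.007]
ft_force: [0.8, -0.5, -0.4]
width: 0.0128
grip_force: 34.9
```

Call:
jog_arm([
  [0, 0, 0, 2.4, 0, -4.4, -1],
  [0, 0, 0, 4.8, 0, -8.8, -1],
  [0, 0, 0, 7.2, 0, -13.2, -1],
  [0, 0, 0, 9.6, 0, -17.6, -1],
  [0, 0, 0, 9.6, 0, -17.6, -1],
  [0, 0, 0, 0.8, 0.5, -22.4, -1],
  [0, 0, 0, -12.3, 1, -29.5, -1],
  [0, 0, 0, -25.4, 2, -36.7, -1],
  [0, 0, 0, -40.6, 3, -50.7, -1],
  [0, 0, 0, -53.3, 4, -69, -1],
  [0, 0, 0, -66, 5, -87.4, -1],
  [0, 0, 0, -66, 5, -87.4, -1],
])

```text
time: 5.15
ee_pos: [0.5056, -0.3599, 0.1584]
eef_rot: [0.969, -0.026, 0.247, 0.008]
ft_force: [0.5, -0.9, -4.3]
width: 0.013
grip_force: 34.9
```

```bash
python3 - <<'E'
from h import *
c=snap('scene','s3');t=snap('top','t3'); a=cv2.imread('pics/s3.png'); b=cv2.imread('pics/t3.png')
cv2.imwrite('pics/c3.png',np.hstack([cv2.resize(a[130:230,290:390],(400,400),interpolation=cv2.INTER_CUBIC),cv2.resize(b[170:270,380:480],(400,400),interpolation=cv2.INTER_CUBIC)]))
s=status.read_state(); print(s['ee_pos'],s['ft_force'],s['width'],R.from_quat(s['eef_rot']).as_matrix().round(3).tolist())
E
```

```text
[ 0.50777673 -0.35873845  0.15775441] [ 0.83407476 -0.36706832 -3.55235864] 0.012930523779553126 [[0.876, -0.052, 0.479], [-0.045, -0.999, -0.027], [0.479, 0.002, -0.878]]
```

View pics/c3.png

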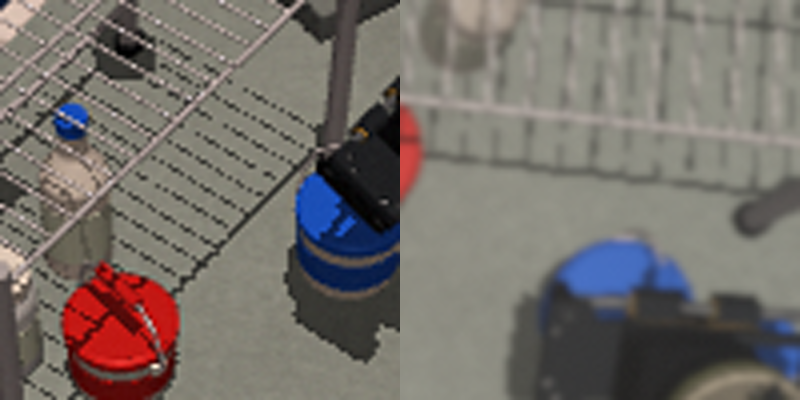

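The pail hangs from the fingers (left crop ~350,240), clear of the shelf. Next, up and across.

Call:
jog_arm([
  [0, 0, 0, 6, 0, -11, -1],
  [0, 0, 0, 14, 0, -26, -1],
  [0, 0, 0, 23, 0, -43, -1],
  [0, 0, 0, 33, 0, -60, -1],
  [0, 0, 0, 43, 0, -79, -1],
  [0, 0, 0, 53, -1, -97, -1],
  [0, 0, 0, 62, -6, -114, -1],
  [0, 0, 0, 71, -16, -131, -1],
  [0, 0, 0, 79, -30, -147, -1],
  [0, 0, 0, 86, -47, -161, -1],
  [0, 0, 0, 90, -66, -172, -1],
  [0, 0, 0, 91, -86, -176, -1],
])

```text
time: 6.45
ee_pos: [0.5094, -0.2707, 0.3577]
eef_rot: [0.968, -0.024, 0.248, 0.007]
ft_force: [-0.1, -0.5, -4.6]
width: 0.0129
grip_force: 34.9
```

Call:
jog_arm([
  [0, 0, 0, -1, -20, -1, -1],
  [0, 0, 0, -2, -42, -1, -1],
  [0, 0, 0, -3, -66, -2, -1],
  [0, 0, 0, -4, -92, -2, -1],
  [0, 0, 0, -5, -118, -3, -1],
  [0, 0, 0, -6, -144, -3, -1],
  [0, 0, 0, -8, -170, -4, -1],
  [0, 0, 0, -9, -196, -5, -1],
  [0, 0, 0, -10, -222, -6, -1],
  [0, 0, 0, -11, -248, -7, -1],
  [0, 0, 0, -12, -274, -7, -1],
  [0, 0, 0, -13, -300, -8, -1],
])

```text
time: 7.65
ee_pos: [0.5081, 0.0307, 0.3555]
eef_rot: [0.969, -0.024, 0.247, 0.007]
ft_force: [0.4, -0.6, -3.6]
width: 0.0132
grip_force: 34.9
```

```bash
python3 - <<'E'
from h import *
r=tool(-.074,.5); g=np.array([.5025,.237,.366]); print(rel(g+r.apply([0,0,.012]),r)); s=status.read_state(); print(s['ee_pos'],s['ft_force'],s['width'],s['joint_positions'].round(2))
E
```

```text
([-0.0103, 0.0008, 0.0225], [-8.6, -205.6, -5.1])
[0.50807188 0.03070718 0.35549452] [ 0.35287688 -0.64837475 -3.61179292] 0.013150252875449873 [ 0.85 -0.44 -0.77  1.91 -0.35  1.06 -1.47]
```

Call:
jog_arm([
  [0, 0, 0, 0, -24, 0, -1],
  [0, 0, 0.01, -1, -48, -1, -1],
  [0, 0, 0.02, -2, -72, -1, -1],
  [0, 0, 0.022, -3, -96, -2, -1],
  [-0.01, 0, 0.022, -4, -120, -2, -1],
  [-0.01, 0, 0.022, -5, -142, -3, -1],
  [-0.01, 0, 0.022, -6, -162, -4, -1],
  [-0.01, 0, 0.022, -7, -180, -5, -1],
  [-0.01, 0, 0.022, -8, -194, -5, -1],
  [-0.01, 0, 0.022, -9, -203, -5, -1],
  [-0.01, 0, 0.022, -9, -206, -5, -1],
  [-0.01, 0, 0.022, -9, -206, -5, -1],
])

```text
time: 8.85
ee_pos: [0.5085, 0.235, 0.3556]
eef_rot: [0.968, -0.036, 0.247, 0.009]
ft_force: [0.7, -0.2, -4.7]
width: 0.0133
grip_force: 34.9
```

```bash
python3 - <<'E'
from h import *
c=snap('scene','s4');t=snap('top','t4'); a=cv2.imread('pics/s4.png'); b=cv2.imread('pics/t4.png')
cv2.imwrite('pics/c4.png',np.hstack([cv2.resize(a[120:380,170:430],(400,400),interpolation=cv2.INTER_CUBIC),cv2.resize(b[140:320,130:310],(400,400),interpolation=cv2.INTER_CUBIC)]))
s=status.read_state(); print(s['ee_pos'],s['ft_force'],s['joint_positions'].round(2))
for n,c in(('scene',c),('top',t)):
    w=cloud(c); hsv=cv2.cvtColor(c['image'],cv2.COLOR_RGB2HSV)
    q=w[cv2.inRange(hsv,(100,120,40),(130,255,255))>0]; q=q[(abs(q[:,0]-.5)<.09)&(abs(q[:,1]-.237)<.1)&(q[:,2]>.2)]
    print(n,len(q),q.min(0).round(3),q.max(0).round(3)); h=np.histogram(q[:,2],bins=np.arange(.22,.4,.01)); print(h[0])
    l=q[(q[:,2]>.3)&(q[:,2]<.345)]; 
    if len(l)>30:
        A=np.c_[l[:,:2],np.ones(len(l))]; print('lid plane',np.linalg.lstsq(A,l[:,2],rcond=None)[0].round(3),cv2.minEnclosingCircle(l[:,:2].astype(np.float32)))
E
```

```text
[0.50873402 0.23399991 0.35568357] [-0.38543548 -0.46769869 -3.290459  ] [ 0.92 -0.47 -1.21  1.76 -0.26  1.09 -1.94]
scene 352 [0.426 0.226 0.258] [0.533 0.321 0.438]
[  0   0   0   5  35  47  48  36   3  38 134   3   0   1   0   0   0]
lid plane [ 0.064 -0.118  0.324] ((0.4923209249973297, 0.2635748088359833), 0.04779776558279991)
top 443 [0.467 0.201 0.293] [0.553 0.289 0.441]
[  0   0   0   0   0   0   0   5   0   8 369   5   0   0   9  43   0]
lid plane [0.004 0.009 0.321] ((0.5065810084342957, 0.24798473715782166), 0.0492316409945488)
```

View pics/c4.png

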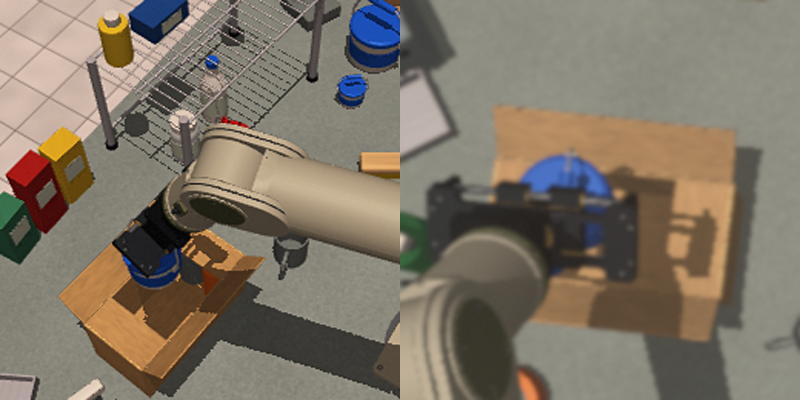

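The pail hangs level over the opening. Before lowering I'll check clearance to the spray bottle.

```bash
python3 - <<'E'
from h import *
w=cloud(pickle.load(open('top0.pkl','rb'))).reshape(-1,3); g=w[(w[:,1]>.38)&(w[:,1]<.56)&(w[:,0]>.38)&(w[:,0]<.6)&(w[:,2]>.06)]
g=g[(g[:,2]<.24)&((g[:,2]>.1)&(g[:,1]>.405))]; print('spray',g.min(0).round(3),g.max(0).round(3),g.mean(0))
for n in('t4','s4'):
    w=cloud(pickle.load(open(n+'.pkl','rb'))).reshape(-1,3); a=w[(w[:,2]>.345)&(w[:,0]<.6)&(w[:,1]>-.1)]
    for x in np.arange(.1,.6,.05):
        k=a[abs(a[:,0]-x)<.025]
        if len(k): print(n,round(x,2),'y',k[:,1].min().round(3),k[:,1].max().round(3),'z',k[:,2].min().round(3),k[:,2].max().round(3))
E
```

```text
spray [0.45  0.457 0.1  ] [0.521 0.54  0.22 ] [0.48216405 0.49314287 0.16501296]
t4 0.1 y 0.137 0.234 z 0.651 0.716
t4 0.15 y 0.145 0.246 z 0.651 0.717
t4 0.2 y 0.158 0.259 z 0.65 0.717
t4 0.25 y 0.171 0.287 z 0.65 0.715
t4 0.3 y 0.178 0.301 z 0.628 0.722
t4 0.35 y 0.188 0.308 z 0.566 0.724
t4 0.4 y 0.147 0.306 z 0.426 0.714
t4 0.45 y 0.143 0.336 z 0.414 0.594
t4 0.5 y 0.143 0.334 z 0.362 0.477
t4 0.55 y 0.228 0.242 z 0.356 0.376
s4 0.1 y 0.144 0.242 z 0.643 0.717
s4 0.15 y 0.156 0.254 z 0.64 0.717
s4 0.2 y 0.17 0.267 z 0.64 0.716
s4 0.25 y 0.183 0.286 z 0.616 0.715
s4 0.3 y 0.188 0.301 z 0.609 0.721
s4 0.35 y 0.205 0.308 z 0.525 0.724
s4 0.4 y 0.218 0.296 z 0.47 0.713
s4 0.45 y 0.229 0.336 z 0.345 0.589
s4 0.5 y 0.145 0.332 z 0.437 0.474
s4 0.55 y 0.234 0.237 z 0.345 0.359
```

Call:
jog_arm([
  [0, 0, 0, -5, 0, 9, -1],
  [0, 0, 0, -14, 0, 26, -1],
  [0, 0, 0, -24, 0, 44, -1],
  [0, 0, 0, -33.5, 0, 61, -1],
  [0, 0, 0, -43, 0, 79, -1],
  [0, 0, 0, -52.5, 0, 96.5, -1],
  [0, 0, 0, -62, 0, 114, -1],
  [0, 0, 0, -72, 0, 132, -1],
  [0, 0, 0, -80, 0, 147, -1],
  [0, 0, 0, -86, 0, 158, -1],
  [0, 0, 0, -91, 0, 167, -1],
  [0, 0, 0, -91, 0, 167, -1],
])

```text
time: 10.15
ee_pos: [0.4988, 0.228, 0.1715]
eef_rot: [0.968, -0.035, 0.248, 0.006]
ft_force: [-1.2, 0.9, -3.7]
width: 0.0128
grip_force: 34.9
```

```bash
python3 - <<'E'
from h import *
t=snap('top','t5'); b=cv2.imread('pics/t5.png'); a=snap('scene','s5'); a=cv2.imread('pics/s5.png')
cv2.imwrite('pics/c5.png',np.hstack([cv2.resize(a[200:380,180:360],(400,400),interpolation=cv2.INTER_CUBIC),cv2.resize(b[180:300,150:290],(466,400),interpolation=cv2.INTER_CUBIC)])[:,:800])
s=status.read_state(); print(s['ee_pos'],s['ft_force'],R.from_quat(s['eef_rot']).as_matrix().round(3).tolist())
w=cloud(t); hsv=cv2.cvtColor(t['image'],cv2.COLOR_RGB2HSV)
q=w[cv2.inRange(hsv,(100,120,40),(130,255,255))>0]; q=q[(abs(q[:,0]-.5)<.09)&(abs(q[:,1]-.237)<.1)&(q[:,2]>.11)]
l=q[(q[:,2]>.11)&(q[:,2]<.15)]; print(len(l),l.min(0),l.max(0),np.median(l[:,2]))
E
```

```text
[0.4998544  0.22908063 0.1730883 ] [ 1.15609888  0.85331951 -3.2734531 ] [[0.873, -0.07, 0.482], [-0.064, -0.998, -0.029], [0.483, -0.006, -0.876]]
284 [0.46427805 0.19462436 0.11193238] [0.54266229 0.28792171 0.14811774] 0.1410590272907134
```

View pics/c5.png

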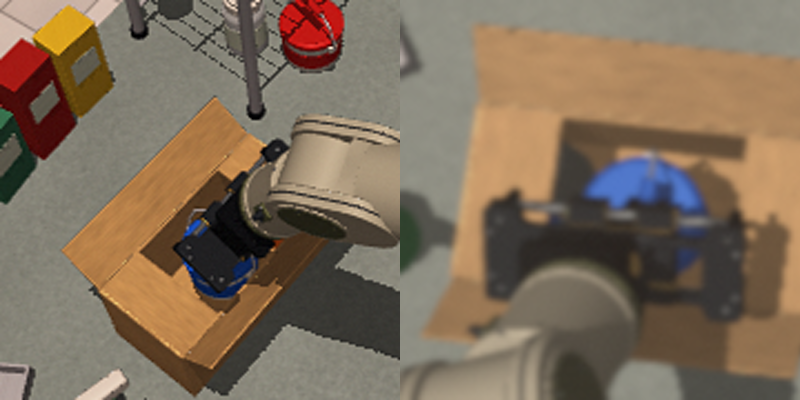

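The pail is inside the opening (right crop ~650,200), about 9 mm too near. I'll correct that before lowering further.

Call:
jog_arm([
  [0, 0, 0, 4, -1, 2, -1],
  [0, 0, 0, 8, -2.5, 4, -1],
  [0, 0, 0, 8, -2.5, 4, -1],
  [0, 0, 0, 8, -2.5, 4, -1],
])

```text
time: 10.65
ee_pos: [0.505, 0.2273, 0.1768]
eef_rot: [0.968, -0.035, 0.25, 0.004]
ft_force: [-0.1, 0.2, -4.7]
width: 0.0128
grip_force: 34.9
```

```bash
python3 - <<'E'
from h import *
s=status.read_state(); print(s['ee_pos'],s['ft_force'],s['joint_positions'].round(2))
t=snap('top','t6');w=cloud(t); hsv=cv2.cvtColor(t['image'],cv2.COLOR_RGB2HSV)
q=w[cv2.inRange(hsv,(100,120,40),(130,255,255))>0]; q=q[(abs(q[:,0]-.5)<.09)&(abs(q[:,1]-.237)<.1)&(q[:,2]>.11)]
l=q[(q[:,2]>.125)&(q[:,2]<.15)]; print(len(l),l.min(0),l.max(0),np.median(l[:,2]))
E
```

```text
[0.50498041 0.22728593 0.17677266] [-0.06762833  0.23519472 -4.69823055] [ 1.07 -0.5  -1.47  2.05 -0.37  0.71 -1.92]
261 [0.47141955 0.19414882 0.13994115] [0.55007794 0.28672537 0.14992371] 0.1463289282160165
```

The arm has run into joint limits (j2 = -0.5, j3 = -1.47). I'll fit a kinematic model from the samples so I can plan a better wrist yaw or path.

```bash
cat > kin.py <<'E'
import numpy as np
from scipy.spatial.transform import Rotation as R
from scipy.optimize import least_squares
LIM=np.array([[-2.6,2.6],[-.5,2.12],[-1.47,1.34],[.16,2.42],[-1.27,4.41],[.06,2.06],[-2.6,2.6]])
def fk(q,P,sg):
    h,L1,L2,L3,a=P[:5]; r=R.identity(); p=np.array([0,0,h])
    for i in range(7):
        r=r*R.from_rotvec((np.array([0,0,1.]) if i%2==0 else np.array([0,1.,0]))*q[i]*sg[i])
        if i==1: p=p+r.apply([0,0,L1])
        if i==2: p=p+r.apply([a,0,0])
        if i==3: p=p+r.apply([-a,0,L2])
        if i==5: p=p+r.apply([0,0,L3])
    return p,r
S=[([1.22739,.33281,-.06467,1.46083,.02162,1.34989,-.0885],[.19695,-.59281,.22184],[.98716,.15971,0,-.0006]),
([.95,.13,-.33,1.79,-.31,.83,-.81],[.54714,-.35371,.22651],[.969,-.022,.247,.005]),
([.85,-.44,-.77,1.91,-.35,1.06,-1.47],[.50807,.03071,.35549],[.969,-.024,.247,.007]),
([.92,-.47,-1.21,1.76,-.26,1.09,-1.94],[.50873,.234,.35568],[.968,-.036,.247,.009]),
([1.07,-.5,-1.47,2.05,-.37,.71,-1.92],[.50498,.22729,.17677],[.968,-.035,.25,.004])]
E
python3 - <<'E'
from kin import *
import itertools
best=[]
for sg in itertools.product((1,-1),repeat=7):
    if sg[1]!=1: continue
    # rotation only test w/ last-joint offset free: use relative: r_i*Q_i^-1 consistency on tool side and base side
    A=[fk(q,np.zeros(5),sg)[1] for q,_,_ in S]; B=[R.from_quat(x) for _,_,x in S]
    def f(v):
        b=R.from_euler('z',v[0]); t=R.from_euler('z',v[1])
        return np.concatenate([((b*a*t).inv()*c).as_rotvec() for a,c in zip(A,B)])
    for v0 in itertools.product((0,1.57,3.14,-1.57),repeat=2):
        o=least_squares(f,v0); best.append((o.cost,sg,o.x.round(3)))
best.sort(key=lambda t:t[0])
for b in best[:6]: print(b)
c,sg,v=best[0]
def g(P):
    return np.concatenate([R.from_euler('z',v[0]).apply(fk(q,P,sg)[0])-p for q,p,_ in S])
o=least_squares(g,[.3,.4,.4,.2,0]); print(o.x.round(4),g(o.x).reshape(-1,3).round(4))
E
```

```text
(np.float64(0.00010213912335682957), (-1, 1, -1, 1, -1, 1, -1), array([6.284, 1.573]))
(np.float64(0.00010213912335682998), (-1, 1, -1, 1, -1, 1, -1), array([ 1.00e-03, -4.71e+00]))
(np.float64(0.00010213912335683052), (-1, 1, -1, 1, -1, 1, -1), array([1.000e-03, 1.573e+00]))
(np.float64(0.00010213912335683102), (-1, 1, -1, 1, -1, 1, -1), array([1.000e-03, 1.573e+00]))
(np.float64(0.00010213912335683105), (-1, 1, -1, 1, -1, 1, -1), array([ 1.00e-03, -4.71e+00]))
(np.float64(0.00010213912335683167), (-1, 1, -1, 1, -1, 1, -1), array([1.000e-03, 1.573e+00]))
[0.2234 0.3339 0.5068 0.2046 0.0169] [[ 0.0444  0.0188  0.0119]
 [-0.0141  0.0287 -0.0078]
 [ 0.0153  0.009   0.0054]
 [ 0.003   0.0137 -0.0015]
 [ 0.0019  0.0064 -0.0081]]
```

```bash
cat >> kin.py <<'E'
SG=np.array([-1,1,-1,1,-1,1,-1.])
AX=[[0,0,1.],[0,1.,0]]
def rots(q):
    out=[];r=R.identity()
    for i in range(7):
        r=r*R.from_rotvec(np.array(AX[i%2])*q[i]*SG[i]); out.append(r)
    return out
E
python3 - <<'E'
from kin import *
from h import status
s=status.read_state(); S[-1]=(s['joint_positions'],s['ee_pos'],s['eef_rot'])
rows=[];y=[]
# columns: base z ; after j1: x ; after j2: x,y,z ; after j3:x ; j4: x,y,z ; j6: x,y,z
for q,p,_ in S:
    r=[a.as_matrix() for a in rots(q)]
    rows.append(np.c_[[0,0,1],r[0][:,:2],r[1],r[3],r[5]]); y.append(p)
A=np.vstack(rows);y=np.hstack(y)
pr=np.array([.3,0,0,0,0,.4,0,0,.45,0,0,.2])
for lam in(1e-2,3e-2,1e-1):
    W=lam*np.ones(12); W[[0,5,8,11]]*=.1
    x=np.linalg.lstsq(np.vstack([A,np.diag(W)]),np.r_[y,W*pr],rcond=None)[0]; print(x.round(3),(A@x-y).reshape(-1,3).round(3).tolist())
E
```

```text
[ 0.251 -0.004 -0.011  0.003 -0.011  0.438 -0.008 -0.012  0.487 -0.007
 -0.012  0.343] [[-0.0, -0.001, -0.0], [-0.001, 0.001, -0.0], [0.001, 0.001, 0.001], [-0.001, -0.002, -0.001], [0.001, 0.001, 0.0]]
[ 0.251 -0.004 -0.011  0.003 -0.011  0.438 -0.008 -0.013  0.487 -0.007
 -0.011  0.343] [[-0.0, -0.001, -0.0], [-0.001, 0.001, -0.0], [0.001, 0.001, 0.001], [-0.001, -0.002, -0.001], [0.001, 0.001, 0.0]]
[ 0.251 -0.004 -0.011  0.003 -0.011  0.439 -0.007 -0.014  0.488 -0.006
 -0.01   0.343] [[-0.0, -0.001, -0.0], [-0.001, 0.001, -0.0], [0.001, 0.001, 0.001], [-0.001, -0.002, -0.001], [0.0, 0.0, 0.0]]
```

```bash
cat >> kin.py <<'E'
X=np.array([.251,-.004,-.011,.003,-.011,.438,-.008,-.012,.487,-.007,-.012,.343])
TL=R.from_euler('z',1.573)
def FK(q):
    rr=rots(q); r=[a.as_matrix() for a in rr]
    return np.c_[[0,0,1],r[0][:,:2],r[1],r[3],r[5]]@X, rr[6]*TL
def step(q,p,r,clamp=True,n=3):
    """minimum-norm IK to pose, local, joints locked at limits"""
    q=q.copy()
    for _ in range(n):
        p0,r0=FK(q); e=np.r_[p-p0,(r*r0.inv()).as_rotvec()]
        J=np.zeros((6,7))
        for i in range(7):
            d=q.copy(); d[i]+=1e-5; p1,r1=FK(d); J[:,i]=np.r_[p1-p0,(r1*r0.inv()).as_rotvec()]/1e-5
        free=np.ones(7,bool)
        for _ in range(3):
            Jf=J[:,free]; dq=np.zeros(7); dq[free]=Jf.T@np.linalg.solve(Jf@Jf.T+1e-5*np.eye(6),e)
            bad=free&(((q+dq)<LIM[:,0])|((q+dq)>LIM[:,1]))
            if not bad.any() or not clamp: break
            free&=~bad
        q=q+dq
        if clamp: q=np.clip(q,LIM[:,0],LIM[:,1])
    return q
def path(q,wps,m=12):
    """wps: list of (pos, yaw, tilt)"""
    from h import tool
    from scipy.spatial.transform import Slerp
    for p,y,t in wps:
        p0,r0=FK(q); sl=Slerp([0,1],R.concatenate([r0,tool(y,t)]))
        for a in np.linspace(0,1,m+1)[1:]: q=step(q,p0+(np.array(p)-p0)*a,sl(a))
    p1,r1=FK(q); return q,np.linalg.norm(p1-p),(tool(y,t)*r1.inv()).magnitude()
E
python3 - <<'E'
from kin import *
from h import status
q0=np.array(S[1][0]);
print('check', path(q0,[([.609,-.358,.1125],-.05,.5),([.508,-.359,.158],-.05,.5),([.508,-.27,.356],-.05,.5),([.508,.031,.355],-.05,.5)])[0].round(2),S[2][0])
print('check', path(np.array(S[2][0]),[([.5087,.234,.3557],-.074,.5)])[0].round(2),S[3][0])
q=status.read_state()['joint_positions']
up=([.5087,.236,.356],-.074,.5)
for Y in (-.8,-.5,-.3,.2,.4,.6,.8,1.0,1.3):
    d=np.array([np.cos(Y),np.sin(Y),0])*.0058; c=np.array([.5025,.237,0])+d
    a,e1,e2=path(q,[up,(c+[0,0,.356],Y,.5)]); b,f1,f2=path(a,[(c+[0,0,.118],Y,.5)]); print(Y,a.round(2),round(e1,3),round(e2,3),b.round(2),round(f1,4),round(f2,4))
# natural feasibility
from h import tool
rng=np.random.default_rng(0); ok=[]
for k in range(60):
    x=rng.uniform(LIM[:,0],LIM[:,1])
    for _ in range(40): x=step(x,np.array([.508,.237,.118]),tool(-.074,.5),n=1)
    p,r=FK(x)
    if np.linalg.norm(p-[.508,.237,.118])<.002 and (tool(-.074,.5)*r.inv()).magnitude()<.01: ok.append(x.round(2))
print(len(ok)); print(np.array(ok[:8]))
E
```

```text
check [ 0.86 -0.45 -0.77  1.91 -0.36  1.06 -1.46] [0.85, -0.44, -0.77, 1.91, -0.35, 1.06, -1.47]
check [ 0.95 -0.5  -1.21  1.76 -0.31  1.1  -1.9 ] [0.92, -0.47, -1.21, 1.76, -0.26, 1.09, -1.94]
-0.8 [ 1.25 -0.48 -1.45  1.57 -0.08  1.37 -2.58] 0.072 0.043 [ 1.17 -0.48 -1.45  2.02 -0.13  0.93 -2.58] 0.1444 0.0849
-0.5 [ 1.11 -0.49 -1.45  1.64 -0.1   1.23 -2.45] 0.0 0.0 [ 0.96 -0.5  -1.46  2.1  -0.1   0.82 -2.56] 0.0804 0.0219
-0.3 [ 1.02 -0.5  -1.32  1.7  -0.19  1.16 -2.2 ] 0.0 0.0 [ 0.95 -0.5  -1.45  2.13 -0.18  0.73 -2.32] 0.0623 0.0132
0.2 [ 0.78 -0.39 -1.07  1.8  -0.31  1.04 -1.63] 0.0 0.0 [ 0.75  0.12 -1.39  2.16  0.61  0.57 -2.43] 0.0 0.0
0.4 [ 0.67 -0.33 -0.97  1.81 -0.35  1.03 -1.4 ] 0.0 0.0 [ 0.91  0.11 -1.47  2.17  0.37  0.49 -1.99] 0.0 0.0
0.6 [ 0.6  -0.28 -0.87  1.81 -0.4   1.05 -1.16] 0.0 0.0 [ 0.62  0.04 -1.1   2.16 -0.06  0.47 -1.39] 0.0 0.0
0.8 [ 0.54 -0.22 -0.8   1.79 -0.45  1.09 -0.92] 0.0 0.0 [ 0.5   0.06 -0.92  2.13 -0.28  0.52 -0.96] 0.0 0.0
1.0 [ 0.51 -0.15 -0.76  1.75 -0.47  1.15 -0.71] 0.0 0.0 [ 0.46  0.1  -0.82  2.09 -0.39  0.61 -0.64] 0.0 0.0
1.3 [ 0.48 -0.03 -0.72  1.67 -0.47  1.26 -0.43] 0.0 0.0 [ 0.42  0.19 -0.75  2.   -0.42  0.76 -0.29] 0.0 0.0
0
[]
```

```bash
python3 - <<'E'
from kin import *
from h import status, rel, tool
s=status.read_state(); q=s['joint_positions']
for Y in (.4,.5,.6,.7,.8):
  for z in (.18,.24,.356):
    d=np.array([np.cos(Y),np.sin(Y),0])*.0058; c=np.array([.5025,.237,0])+d
    a,e1,e2=path(q,[([.508,.236,z],-.074,.5),(c+[0,0,z],Y,.5)]); b,f1,f2=path(a,[(c+[0,0,.118],Y,.5)]); print(Y,z,a.round(2),round(e1,3),round(e2,3),b.round(2),round(f1,4),round(f2,4))
# commanded pose now
T=FK  # commanded estimate: 
r0=tool(-.074,.5)
for Y in (.1,.25,.4,.6): print(Y,rel(np.array([.5025,.237,.25])+np.array([np.cos(Y),np.sin(Y),0])*.0058,tool(Y,.5),r0=r0,p0=np.array([.508,.237,.17])))
E
```

```text
0.4 0.18 [ 0.84 -0.2  -1.27  2.09 -0.27  0.62 -1.46] 0.0 0.0 [ 0.86  0.08 -1.41  2.17  0.32  0.48 -1.95] 0.0 0.0
0.4 0.24 [ 0.72 -0.27 -1.1   2.01 -0.33  0.77 -1.41] 0.0 0.0 [ 0.87  0.09 -1.43  2.17  0.34  0.48 -1.96] 0.0 0.0
0.4 0.356 [ 0.67 -0.33 -0.97  1.81 -0.35  1.03 -1.4 ] 0.0 0.0 [ 0.9   0.11 -1.46  2.17  0.37  0.49 -1.99] 0.0 0.0
0.5 0.18 [ 0.78 -0.16 -1.19  2.09 -0.3   0.63 -1.32] 0.0 0.0 [ 0.83  0.07 -1.35  2.17  0.14  0.46 -1.67] 0.0 0.0
0.5 0.24 [ 0.67 -0.24 -1.04  2.01 -0.36  0.78 -1.28] 0.0 0.0 [ 0.76  0.05 -1.27  2.17  0.11  0.46 -1.65] 0.0 0.0
0.5 0.356 [ 0.63 -0.3  -0.92  1.81 -0.38  1.04 -1.28] 0.0 0.0 [ 0.74  0.05 -1.25  2.17  0.1   0.46 -1.65] 0.0 0.0
0.6 0.18 [ 0.73 -0.13 -1.12  2.09 -0.34  0.64 -1.17] 0.0 0.0 [ 0.73  0.05 -1.2   2.16 -0.04  0.47 -1.41] 0.0 0.0
0.6 0.24 [ 0.63 -0.21 -0.98  2.01 -0.39  0.79 -1.14] 0.0 0.0 [ 0.65  0.04 -1.13  2.16 -0.06  0.47 -1.39] 0.0 0.0
0.6 0.356 [ 0.6  -0.28 -0.87  1.81 -0.4   1.05 -1.16] 0.0 0.0 [ 0.62  0.04 -1.1   2.16 -0.06  0.47 -1.39] 0.0 0.0
0.7 0.18 [ 0.69 -0.1  -1.07  2.08 -0.38  0.66 -1.02] 0.0 0.0 [ 0.67  0.06 -1.11  2.15 -0.16  0.49 -1.18] 0.0 0.0
0.7 0.24 [ 0.59 -0.18 -0.93  2.   -0.42  0.81 -1.01] 0.0 0.0 [ 0.58  0.05 -1.03  2.15 -0.18  0.49 -1.16] 0.0 0.0
0.7 0.356 [ 0.57 -0.25 -0.83  1.8  -0.43  1.07 -1.04] 0.0 0.0 [ 0.55  0.05 -1.    2.15 -0.19  0.49 -1.16] 0.0 0.0
0.8 0.18 [ 0.67 -0.07 -1.03  2.06 -0.41  0.69 -0.88] 0.0 0.0 [ 0.63  0.08 -1.05  2.13 -0.25  0.52 -0.99] 0.0 0.0
0.8 0.24 [ 0.57 -0.15 -0.89  1.98 -0.45  0.84 -0.88] 0.0 0.0 [ 0.54  0.06 -0.96  2.13 -0.27  0.52 -0.97] 0.0 0.0
0.8 0.356 [ 0.54 -0.22 -0.8   1.79 -0.45  1.09 -0.92] 0.0 0.0 [ 0.5   0.06 -0.92  2.13 -0.28  0.52 -0.96] 0.0 0.0
0.1 ([0.0834, 0.0, -0.1527], [38.6, -0.6, -70.1])
0.25 ([0.1553, -0.0, -0.2843], [38.4, -1.4, -70.2])
0.4 ([0.2272, -0.0, -0.416], [38.1, -2.2, -70.4])
0.6 ([0.3231, 0.0, -0.5915], [37.5, -3.2, -70.7])
```

Call:
jog_arm([
  [0, 0, 0, 10, 0, -18, -1],
  [0, 0, 0, 20, 0, -36, -1],
  [0, 0, 0, 30, 0, -54, -1],
  [0, 0, 0, 38, 0, -70, -1],
  [0.038, 0, -0.07, 38, 0, -70, -1],
  [0.077, 0, -0.14, 38, -1, -70, -1],
  [0.115, 0, -0.21, 38, -1, -70, -1],
  [0.153, 0, -0.28, 38, -1, -70, -1],
  [0.192, 0, -0.35, 38, -2, -70, -1],
  [0.23, 0, -0.42, 38, -2, -70, -1],
  [0.268, 0, -0.49, 38, -3, -70, -1],
  [0.299, 0, -0.548, 38, -3, -70, -1],
])

```text
time: 11.9
ee_pos: [0.5042, 0.2292, 0.2557]
eef_rot: [0.931, 0.266, 0.242, -0.071]
ft_force: [-0.1, -0.7, -3.8]
width: 0.0127
grip_force: 34.9
```

```bash
python3 - <<'E'
from h import *
t=snap('top','t7')
s=status.read_state(); print(s['ee_pos'],s['joint_positions'].round(2),s['width'])
w=cloud(t); hsv=cv2.cvtColor(t['image'],cv2.COLOR_RGB2HSV)
q=w[cv2.inRange(hsv,(100,120,40),(130,255,255))>0]; q=q[(abs(q[:,0]-.5)<.09)&(abs(q[:,1]-.237)<.1)&(q[:,2]>.16)]
m=np.median(q[:,2]); l=q[abs(q[:,2]-m)<.01]; print(len(l),l.min(0),l.max(0),m,np.linalg.lstsq(np.c_[l[:,:2],np.ones(len(l))],l[:,2],rcond=None)[0].round(3))
h=cv2.convexHull(l[:,:2].astype(np.float32))[:,0]
# fit circle r=.051 to points at far side
from scipy.optimize import least_squares
o=least_squares(lambda c:np.maximum(np.hypot(*(l[:,:2]-c).T)-.051,0),[.5,.237]); print(o.x)
Y=.55; g=np.array([.5025,.237,.118])+np.array([np.cos(Y),np.sin(Y),0])*.0058; print(rel(g,tool(Y,.5)))
E
```

```text
[0.50459959 0.22827264 0.25554528] [ 0.58 -0.25 -0.9   2.01 -0.41  0.82 -1.16] 0.013215887130277807
142 [0.50181834 0.22722234 0.21929008] [0.54284024 0.28840714 0.23141824] 0.22623825378546059 [-0.093 -0.063  0.291]
[0.50083068 0.24560571]
([-0.0083, -0.0089, 0.006], [-59.5, -7.9, 124.4])
```

Call:
jog_arm([
  [-0.008, -0.009, 0.006, 0, -3, 1, -1],
  [-0.008, -0.009, 0.006, -6, -3, 14, -1],
  [-0.008, -0.009, 0.006, -15, -3, 31, -1],
  [-0.008, -0.009, 0.006, -24, -3, 48, -1],
  [-0.008, -0.009, 0.006, -33, -3, 65, -1],
  [-0.008, -0.009, 0.006, -41, -3, 80, -1],
  [-0.008, -0.009, 0.006, -47, -3, 92, -1],
  [-0.008, -0.009, 0.006, -51, -3, 101, -1],
  [-0.008, -0.009, 0.006, -53, -3, 105, -1],
  [-0.008, -0.009, 0.006, -53, -3, 105, -1],
])

```text
time: 12.95
ee_pos: [0.5064, 0.235, 0.1382]
eef_rot: [0.933, 0.26, 0.238, -0.067]
ft_force: [-0.4, -1.8, -3.8]
width: 0.0131
grip_force: 34.9
```

```bash
python3 - <<'E'
from h import *
t=snap('top','t8'); b=cv2.imread('pics/t8.png'); a=snap('scene','s8'); a=cv2.imread('pics/s8.png')
cv2.imwrite('pics/c8.png',np.hstack([cv2.resize(a[200:380,180:360],(400,400),interpolation=cv2.INTER_CUBIC),cv2.resize(b[180:300,150:290],(466,400),interpolation=cv2.INTER_CUBIC)])[:,:800])
s=status.read_state(); print(s['ee_pos'],s['joint_positions'].round(2),s['width'],s['ft_force'])
Y=.55; g=np.array([.5025,.237,.118])+np.array([np.cos(Y),np.sin(Y),0])*.0058; print(rel(g,tool(Y,.5)))
E
```

```text
[0.50693691 0.23523168 0.13916837] [ 0.65 -0.03 -1.11  2.14 -0.13  0.52 -1.4 ] 0.012989273487945591 [ 0.13500452  1.25844217 -4.2176391 ]
([0.0028, -0.0012, -0.0043], [-7.6, -3.9, 20.0])
```

View pics/c8.png

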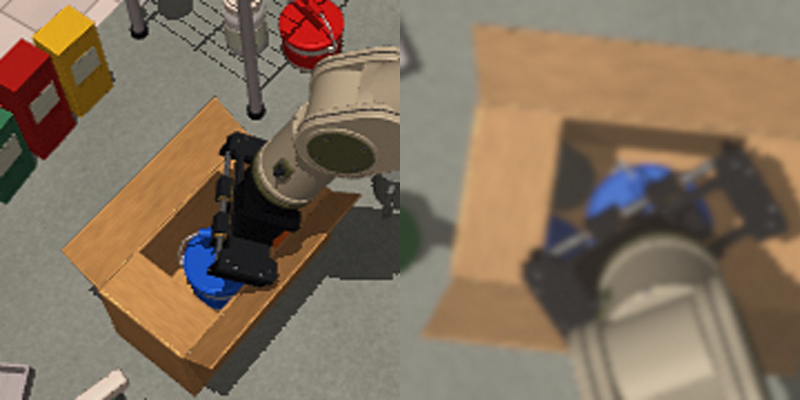

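The pail is centred in the opening (right crop ~650,195). I'll lower it slowly to the floor.

Call:
jog_arm([
  [0, 0, 0, -2, 0, 3.5, -1],
  [0, 0, 0, -4, 0, 7, -1],
  [0, 0, 0, -5.5, 0, 10, -1],
  [0, 0, 0, -7, 0, 12.5, -1],
  [0, 0, 0, -8, 0, 14.5, -1],
  [0, 0, 0, -8.7, 0, 16, -1],
  [0, 0, 0, -8.7, 0, 16, -1],
])

```text
time: 13.75
ee_pos: [0.5066, 0.2352, 0.1202]
eef_rot: [0.933, 0.261, 0.238, -0.067]
ft_force: [0.9, 0.0, -3.0]
width: 0.0127
grip_force: 34.9
```

Call:
jog_arm([
  [0, 0, 0, -0.7, 0, 1.3, -1],
  [0, 0, 0, -1.4, 0, 2.6, -1],
  [0, 0, 0, -1.4, 0, 2.6, -1],
])

```text
time: 14.05
ee_pos: [0.5067, 0.2352, 0.1174]
eef_rot: [0.933, 0.261, 0.239, -0.067]
ft_force: [-0.2, -0.5, -4.5]
width: 0.0132
grip_force: 34.9
```

Call:
jog_arm([
  [0, 0, 0, -0.7, 0, 1.3, -1],
  [0, 0, 0, -1.4, 0, 2.6, -1],
  [0, 0, 0, -1.4, 0, 2.6, -1],
])

```text
time: 14.35
ee_pos: [0.5095, 0.2352, 0.117]
eef_rot: [0.933, 0.26, 0.241, -0.066]
ft_force: [-4.0, -7.1, 16.1]
width: 0.0132
grip_force: 35.0
```

Call:
jog_arm([
  [0, 0, 0, 0.9, 0, -1.8, -1],
  [0, 0, 0, 0.9, 0, -1.8, -1],
])

```text
time: 14.55
ee_pos: [0.5071, 0.2351, 0.1171]
eef_rot: [0.933, 0.261, 0.239, -0.066]
ft_force: [0.1, -2.2, 0.4]
width: 0.013
grip_force: 35.0
```

```bash
python3 - <<'E'
from h import *
for n in('top','scene'):
    t=snap(n,n+'9');w=cloud(t); hsv=cv2.cvtColor(t['image'],cv2.COLOR_RGB2HSV)
    q=w[cv2.inRange(hsv,(100,120,40),(130,255,255))>0]; q=q[(abs(q[:,0]-.5)<.09)&(abs(q[:,1]-.237)<.08)&(q[:,2]>.05)]
    print(n,np.histogram(q[:,2],bins=np.arange(.05,.15,.005))[0]); l=q[abs(q[:,2]-.086)<.008]; print(l.min(0),l.max(0),np.median(l[:,2]),np.linalg.lstsq(np.c_[l[:,:2],np.ones(len(l))],l[:,2],rcond=None)[0].round(3))
print(status.read_state()['ft_force'])
E
```

```text
top [ 0  0  0  0  0  1 20 77 11  0  0  0  0  0  0  2  8 14  0]
[0.50400162 0.23020517 0.07955733] [0.54305265 0.2926862  0.09215652] 0.08708919532722836 [-0.008 -0.013  0.095]
scene [  1   6   1   0   1  15 138 160  19   0   0   0   0   0   2   8   8  11
   0]
[0.45563565 0.21664949 0.07806012] [0.54397639 0.29682153 0.09350226] 0.08533048790528253 [-0.001 -0.041  0.097]
[-0.02938232 -2.65078184  2.43994194]
```

The lid is at about 0.086 m, so the pail is on the floor, and the wrist force is near zero. I'll release and retract along the tool axis.

Call:
jog_arm([
  [0, 0, 0, 0, 0, 0, 0.1],
  [0, 0, 0, 0, 0, 0, 0.1],
  [0, 0, 0, 0, 0, 0, 0.1],
  [0, 0, 0, 0, 0, 0, 0.1],
  [0, 0, 0, 0, 0, 0, 0.1],
  [0, 0, 0, 0, 0, 0, 0.1],
])

```text
time: 15.25
ee_pos: [0.5067, 0.2353, 0.1166]
eef_rot: [0.933, 0.261, 0.239, -0.067]
ft_force: [0.6, -0.5, 0.0]
width: 0.0463
grip_force: 0.0
```

Call:
jog_arm([
  [0, 0, 0, 0, 0, -8, 0.1],
  [0, 0, 0, 0, 0, -18, 0.1],
  [0, 0, 0, 0, 0, -30, 0.1],
  [0, 0, 0, 0, 0, -45, 0.1],
  [0, 0, 0, 0, 0, -65, 0.1],
  [0, 0, 0, 0, 0, -90, 0.1],
  [0, 0, 0, 10, 0, -120, 0],
  [0, 0, 0, 25, 0, -145, -0.5],
  [0, 0, 0, 40, 0, -170, -1],
  [0, 0, 0, 50, 0, -190, -1],
  [0, 0, 0, 55, 0, -200, -1],
])

```text
time: 16.35
ee_pos: [0.4662, 0.2108, 0.3204]
eef_rot: [0.933, 0.261, 0.24, -0.066]
ft_force: [0.8, -0.4, 0.0]
width: 0.0195
grip_force: 0.0
```

```bash
cat > look.py <<'E'
from h import *
def look(tag):
    o=R.from_euler('z',-.074)
    for n in('top','scene'):
        t=snap(n,n[0]+tag);w=cloud(t); hsv=cv2.cvtColor(t['image'],cv2.COLOR_RGB2HSV)
        e=o.inv().apply(w.reshape(-1,3)-[.5025,.237,0]).reshape(w.shape)
        q=e[cv2.inRange(hsv,(100,120,40),(130,255,255))>0]; q=q[(abs(q[:,0])<.09)&(abs(q[:,1])<.08)&(q[:,2]>.05)]
        l=q[abs(q[:,2]-.086)<.008]
        if len(l): print(n,'lid',l.min(0).round(3),l.max(0).round(3),np.median(l[:,2]).round(3),'sleeve',q[q[:,2]>.11].mean(0).round(3))
        b=e[cv2.inRange(hsv,(5,60,60),(25,255,255))>0]; b=b[(abs(b[:,1])<.14)&(abs(b[:,0])<.17)&(b[:,2]>.12)&(b[:,2]<.26)]
        print(n,[(round(x,2),round(float(np.median(b[abs(b[:,0]-x)<.005][:,2])),3)) for x in np.arange(-.15,.16,.02) if (abs(b[:,0]-x)<.005).sum()>8])
    s=status.read_state(); print(s['time'],s['ee_pos'],s['eef_rot'].round(3),s['joint_positions'].round(2),s['width'],s['ft_force'].round(1))
E
python3 -c "
from look import *; look('10')
cv2.imwrite('pics/c10.png',np.hstack([cv2.imread('pics/s10.png')[150:400,150:400],cv2.imread('pics/t10.png')[130:380,130:380]]))"
```

```text
top lid [-0.025 -0.041  0.079] [0.04  0.056 0.092] 0.086 sleeve [ 0.005 -0.009  0.219]
top [(np.float64(-0.13), 0.178), (np.float64(-0.11), 0.167), (np.float64(-0.09), 0.156), (np.float64(-0.07), 0.147), (np.float64(-0.05), 0.147), (np.float64(-0.03), 0.146), (np.float64(-0.01), 0.147), (np.float64(0.01), 0.147), (np.float64(0.03), 0.147), (np.float64(0.05), 0.147), (np.float64(0.07), 0.146), (np.float64(0.09), 0.161), (np.float64(0.11), 0.177), (np.float64(0.13), 0.189)]
scene lid [-0.049 -0.041  0.078] [0.042 0.058 0.093] 0.085 sleeve [-0.001 -0.003  0.132]
scene [(np.float64(-0.13), 0.176), (np.float64(-0.11), 0.166), (np.float64(-0.09), 0.155), (np.float64(-0.07), 0.146), (np.float64(-0.05), 0.145), (np.float64(-0.03), 0.146), (np.float64(-0.01), 0.145), (np.float64(0.01), 0.145), (np.float64(0.03), 0.146), (np.float64(0.05), 0.146), (np.float64(0.07), 0.145), (np.float64(0.09), 0.16), (np.float64(0.11), 0.176), (np.float64(0.13), 0.186)]
16.45 [0.46618605 0.21069253 0.31938995] [ 0.933  0.261  0.239 -0.066] [ 0.56 -0.42 -0.77  1.98 -0.51  1.02 -1.09] 0.011351418249401814 [-0.   0.1 -0.1]
```

View pics/c10.png

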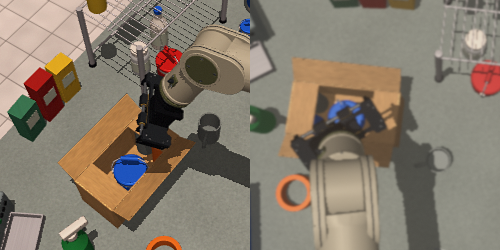

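The pail is down and released at carton coordinates (-3, +8) mm with its handle upright. The hand nudged the near flap outward to about 26° elevation. The far flap is at about 38°. Next I check reachable tool orientations for folding.

```bash
cat > fold.py <<'E'
from kin import *
from h import status, rel, tool
O=R.from_euler('z',-.074); C=np.array([.5025,.237,0])
W=lambda x,z,y=0: C+O.apply([x,y,z])
N=[(-.185,.30),(-.180,.150),(-.150,.150),(-.147,.151),(-.132,.169),(-.112,.183),(-.082,.189),(-.064,.186),(-.048,.170),(-.043,.1595),(-.041,.152),(-.041,.30)]
E
python3 - <<'E'
from fold import *
q=status.read_state()['joint_positions']
F=[(-x,z) for x,z in N]
for Y in(-.074,.2,.5):
  for t in(-.3,0.,.3):
    a=q;out=[]
    for k,(x,z) in enumerate(N+[(.1,.33)]+F):
        a,e,f=path(a,[(W(x,z),Y,t)],m=6); out.append(e>.003 or f>.02)
    print(Y,t,''.join('x' if o else '.' for o in out),a.round(2))
E
```

```text
-0.074 -0.3 ......................... [ 0.03  0.53 -0.7   1.14  0.14  1.81 -2.26]
-0.074 0.0 ..xxxxxxxxxxxxxxxxxxxxxxx [ 1.45 -0.5  -1.47  1.6  -0.51  1.56 -1.65]
-0.074 0.3 ......................... [ 0.37  0.12 -1.02  1.65  0.31  1.21 -2.35]
0.2 -0.3 .............x........... [-0.4   0.47 -0.07  1.14 -0.05  1.82 -1.84]
0.2 0.0 ..xxxxxxxxxxxxxxxxxxxxxxx [ 1.45 -0.49 -1.47  1.61 -0.5   1.56 -1.39]
0.2 0.3 ......................... [ 0.19  0.05 -0.75  1.68  0.15  1.14 -1.96]
0.5 -0.3 ......................... [-0.52  0.47  0.06  1.14 -0.02  1.83 -1.54]
0.5 0.0 ......................... [ 0.4   0.48 -1.23  1.39  0.45  1.58 -1.86]
0.5 0.3 ......................... [ 0.11  0.03 -0.59  1.69  0.01  1.13 -1.56]
```

```bash
python3 - <<'E'
from fold import *
r=tool(.5,.3)
print(rel(W(*N[0]),r),rel(W(*N[1]),r))
p0=W(*N[1])
for x,z in N[2:]: print((x,z),rel(W(x,z),r,p0=p0,r0=r)[1])
E
```

```text
([-0.0165, -0.2021, 0.0425], [-102.1, -111.1, -34.1]) ([-0.0165, -0.2021, 0.0425], [-170.7, -108.4, 99.3])
(-0.15, 0.15) [24.1, 16.3, 7.4]
(-0.147, 0.151) [26.8, 17.9, 7.2]
(-0.132, 0.169) [44.1, 26.1, -6.2]
(-0.112, 0.183) [64.3, 36.9, -14.7]
(-0.082, 0.189) [90.1, 53.2, -12.9]
(-0.064, 0.186) [103.7, 63.0, -5.6]
(-0.048, 0.17) [111.8, 71.7, 13.7]
(-0.043, 0.1595) [112.7, 74.4, 24.9]
(-0.041, 0.152) [112.1, 75.5, 32.6]
(-0.041, 0.3) [155.8, 75.5, -108.8]
```

Call:
jog_arm([
  [0, -0.05, 0.01, -25, -28, -8, -1],
  [-0.01, -0.1, 0.02, -50, -56, -17, -1],
  [-0.01, -0.15, 0.03, -75, -84, -25, -1],
  [-0.016, -0.2, 0.042, -102, -111, -34, -1],
  [-0.016, -0.202, 0.042, -118, -111, -4, -1],
  [-0.016, -0.202, 0.042, -135, -110, 29, -1],
  [-0.016, -0.202, 0.042, -153, -109, 64, -1],
  [-0.016, -0.202, 0.042, -171, -108, 99, -1],
  [-0.016, -0.202, 0.042, -171, -108, 99, -1],
  [-0.016, -0.202, 0.042, -171, -108, 99, -1],
])

```text
time: 17.45
ee_pos: [0.3217, 0.2494, 0.1493]
eef_rot: [0.958, 0.245, 0.143, -0.037]
ft_force: [0.3, -0.1, 0.7]
width: 0.0002
grip_force: 0.0
```

```bash
python3 - <<'E'
from fold import *
from look import *
look('11'); r=tool(.5,.3); s=status.read_state(); print(rel(W(*N[1]),r), O.inv().apply(s['ee_pos']-C))
E
```

```text
top lid [-0.055 -0.04   0.079] [0.04  0.056 0.094] 0.087 sleeve [ 0.002 -0.003  0.135]
top [(np.float64(-0.13), 0.178), (np.float64(-0.11), 0.167), (np.float64(-0.09), 0.156), (np.float64(-0.07), 0.147), (np.float64(-0.05), 0.147), (np.float64(-0.03), 0.147), (np.float64(-0.01), 0.147), (np.float64(0.01), 0.147), (np.float64(0.03), 0.147), (np.float64(0.05), 0.146), (np.float64(0.07), 0.146), (np.float64(0.09), 0.161), (np.float64(0.11), 0.177), (np.float64(0.13), 0.189)]
scene lid [-0.049 -0.042  0.078] [0.041 0.058 0.093] 0.085 sleeve [-0.002 -0.003  0.133]
scene [(np.float64(-0.13), 0.176), (np.float64(-0.11), 0.165), (np.float64(-0.09), 0.155), (np.float64(-0.07), 0.145), (np.float64(-0.05), 0.145), (np.float64(-0.03), 0.145), (np.float64(-0.01), 0.145), (np.float64(0.01), 0.146), (np.float64(0.03), 0.145), (np.float64(0.05), 0.145), (np.float64(0.07), 0.144), (np.float64(0.09), 0.161), (np.float64(0.11), 0.177), (np.float64(0.13), 0.185)]
17.55 [0.32291598 0.25023442 0.15115874] [ 0.958  0.245  0.145 -0.038] [ 0.07 -0.39 -0.75  2.28 -0.28  0.87 -1.61] 0.00023351823731844552 [-0.4  0.3 -0.1]
([-0.0014, -0.0006, 0.0003], [-0.2, -0.0, 1.1]) [-1.80070998e-01 -7.88890935e-05  1.51158743e-01]
```

Call:
jog_arm([
  [0, 0, 0, 12, 8, 5, -1],
  [0, 0, 0, 24, 16, 8, -1],
  [0, 0, 0, 27, 18, 8, -1],
  [0, 0, 0, 36, 22, 1, -1],
  [0, 0, 0, 44, 26, -5, -1],
  [0, 0, 0, 54, 31, -10, -1],
  [0, 0, 0, 64, 37, -14, -1],
  [0, 0, 0, 77, 45, -14, -1],
  [0, 0, 0, 90, 53, -12, -1],
  [0, 0, 0, 97, 58, -9, -1],
  [0, 0, 0, 104, 63, -5, -1],
  [0, 0, 0, 104, 63, -5, -1],
])

```text
time: 18.75
ee_pos: [0.4391, 0.241, 0.1844]
eef_rot: [0.958, 0.244, 0.144, -0.038]
ft_force: [-0.4, -0.3, 0.1]
width: 0.0002
grip_force: 0.0
```

```bash
python3 - <<'E'
from fold import *
from look import *
look('12'); s=status.read_state(); print(O.inv().apply(s['ee_pos']-C)); r=tool(.5,.3)
for k in N[7:]: print(k,rel(W(*k),r))
cv2.imwrite('pics/c12.png',np.hstack([cv2.resize(cv2.imread('pics/s12.png')[200:380,180:360],(400,400)),cv2.resize(cv2.imread('pics/t12.png')[150:330,130:310],(400,400))]))
E
```

```text
top lid [-0.021 -0.031  0.081] [0.041 0.056 0.093] 0.087 sleeve [ 0.004 -0.002  0.141]
top [(np.float64(-0.07), 0.158), (np.float64(-0.05), 0.188), (np.float64(-0.03), 0.148), (np.float64(-0.01), 0.147), (np.float64(0.01), 0.147), (np.float64(0.03), 0.147), (np.float64(0.05), 0.147), (np.float64(0.07), 0.146), (np.float64(0.09), 0.161), (np.float64(0.11), 0.176), (np.float64(0.13), 0.189)]
scene lid [ 0.009 -0.035  0.079] [0.042 0.053 0.093] 0.086 sleeve [0.006 0.002 0.132]
scene [(np.float64(-0.07), 0.154), (np.float64(-0.05), 0.188), (np.float64(-0.01), 0.146), (np.float64(0.01), 0.145), (np.float64(0.03), 0.145), (np.float64(0.05), 0.145), (np.float64(0.07), 0.145), (np.float64(0.09), 0.161), (np.float64(0.11), 0.177), (np.float64(0.13), 0.186)]
18.85 [0.43810294 0.24130726 0.18450255] [ 0.958  0.245  0.144 -0.037] [ 0.18 -0.13 -0.73  2.05 -0.09  0.89 -1.58] 0.0006641284881369537 [ 0.   0.3 -0.6]
[-0.06453927 -0.00046556  0.18450255]
(-0.064, 0.186) ([-0.0016, 0.0019, 0.0002], [1.1, -0.1, -1.2])
(-0.048, 0.17) ([-0.0016, 0.0019, 0.0002], [9.3, 8.6, 18.0])
(-0.043, 0.1595) ([-0.0016, 0.0019, 0.0002], [10.2, 11.4, 29.3])
(-0.041, 0.152) ([-0.0016, 0.0019, 0.0002], [9.6, 12.5, 36.9])
(-0.041, 0.3) ([-0.0016, 0.0019, 0.0002], [53.1, 12.2, -104.5])
```

View pics/c12.png

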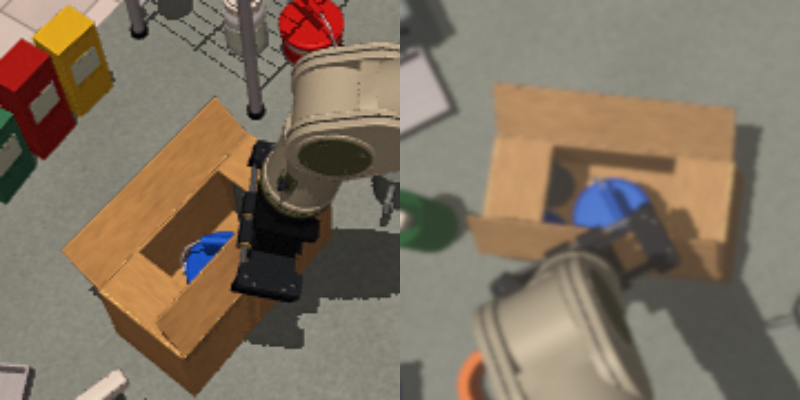

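The near flap is past vertical, leaning inward at about 60°. I'll push it down.

Call:
jog_arm([
  [0, 0, 0, 5, 4, 8, -1],
  [0, 0, 0, 9, 8.5, 18, -1],
  [0, 0, 0, 10, 11, 25, -1],
  [0, 0, 0, 10, 11.5, 30, -1],
  [0, 0, 0, 10, 12.5, 34, -1],
  [0, 0, 0, 10, 12.5, 37, -1],
  [0, 0, 0, 10, 12.5, 37, -1],
])

```text
time: 19.55
ee_pos: [0.4621, 0.24, 0.1527]
eef_rot: [0.958, 0.245, 0.144, -0.037]
ft_force: [-5.8, -4.3, 9.8]
width: 0.0
grip_force: 5.1
```

```bash
python3 - <<'E'
from fold import *
from look import *
look('13'); s=status.read_state(); print(O.inv().apply(s['ee_pos']-C))
E
```

```text
top lid [ 0.008 -0.024  0.08 ] [0.041 0.051 0.094] 0.087 sleeve [0.012 0.002 0.14 ]
top [(np.float64(-0.07), 0.15), (np.float64(-0.05), 0.151), (np.float64(-0.03), 0.151), (np.float64(-0.01), 0.151), (np.float64(0.01), 0.147), (np.float64(0.03), 0.146), (np.float64(0.05), 0.147), (np.float64(0.07), 0.147), (np.float64(0.09), 0.161), (np.float64(0.11), 0.177), (np.float64(0.13), 0.188)]
scene lid [ 0.021 -0.031  0.078] [0.041 0.041 0.091] 0.085 sleeve [0.01  0.006 0.136]
scene [(np.float64(-0.07), 0.144), (np.float64(-0.05), 0.15), (np.float64(-0.03), 0.15), (np.float64(-0.01), 0.15), (np.float64(0.01), 0.145), (np.float64(0.03), 0.145), (np.float64(0.05), 0.146), (np.float64(0.07), 0.145), (np.float64(0.09), 0.161), (np.float64(0.11), 0.176), (np.float64(0.13), 0.186)]
19.65 [0.46213004 0.24001688 0.15276978] [ 0.958  0.245  0.144 -0.037] [ 0.19 -0.02 -0.75  2.05  0.    0.81 -1.63] 0.0001221560874042216 [-6.  -3.2  9.1]
[-4.04825260e-02  2.39689917e-05  1.52769783e-01]
```

The near flap is flat. Now I plan the far flap and check clearance to the boxes behind it.

```bash
python3 - <<'E'
from fold import *
from h import *
w=cloud(pickle.load(open('t13.pkl','rb'))).reshape(-1,3); b=w[(w[:,2]>.05)&(w[:,0]>.66)&(w[:,1]>.02)&(w[:,1]<.4)]; print('boxes',b.min(0),b.max(0))
F=[(-.041,.31),(.185,.31),(.180,.162),(.151,.162),(.132,.177),(.113,.186),(.088,.189),(.064,.186),(.048,.170),(.043,.1595),(.041,.152),(.041,.30)]
r=tool(.5,.3); q=status.read_state()['joint_positions']
for k in F:
    q,e,f=path(q,[(W(*k),.5,.3)]); print(k,rel(W(*k),r),round(e,4),round(f,3),q.round(2))
p0=W(*F[2])
for k in F[3:]: print(k,rel(W(*k),r,p0=p0,r0=r)[1])
E
```

```text
boxes [0.84744001 0.06276954 0.05005538] [0.90893294 0.32132301 0.19785497]
(-0.041, 0.31) ([-0.0005, 0.0017, 0.0004], [45.8, -0.3, -150.4]) 0.0 0.0 [ 0.21 -0.17 -0.69  1.82 -0.12  1.15 -1.53]
(0.185, 0.31) ([-0.0005, 0.0017, 0.0004], [227.1, 122.5, -94.7]) 0.0 0.0 [ 0.13  0.37 -0.65  1.33  0.22  1.21 -1.57]
(0.18, 0.162) ([-0.0005, 0.0017, 0.0004], [179.6, 119.8, 45.5]) 0.0 0.0 [ 0.12  0.44 -0.62  1.56  0.28  0.93 -1.62]
(0.151, 0.162) ([-0.0005, 0.0017, 0.0004], [156.3, 104.1, 38.4]) 0.0 0.0 [ 0.14  0.38 -0.64  1.64  0.26  0.91 -1.63]
(0.132, 0.177) ([-0.0005, 0.0017, 0.0004], [145.5, 93.8, 19.4]) 0.0 0.0 [ 0.15  0.33 -0.66  1.67  0.23  0.92 -1.63]
(0.113, 0.186) ([-0.0005, 0.0017, 0.0004], [132.9, 83.4, 6.1]) 0.0 0.0 [ 0.17  0.28 -0.67  1.7   0.2   0.93 -1.62]
(0.088, 0.189) ([-0.0005, 0.0017, 0.0004], [113.7, 69.8, -3.0]) 0.0 0.0 [ 0.18  0.22 -0.69  1.75  0.17  0.92 -1.62]
(0.064, 0.186) ([-0.0005, 0.0017, 0.0004], [93.6, 56.8, -6.0]) 0.0 0.0 [ 0.19  0.17 -0.7   1.81  0.14  0.9  -1.62]
(0.048, 0.17) ([-0.0005, 0.0017, 0.0004], [76.1, 48.1, 5.3]) 0.0 0.0 [ 0.19  0.15 -0.71  1.87  0.13  0.86 -1.63]
(0.043, 0.1595) ([-0.0005, 0.0017, 0.0004], [69.0, 45.4, 14.1]) 0.0 0.0 [ 0.19  0.15 -0.71  1.89  0.13  0.84 -1.64]
(0.041, 0.152) ([-0.0005, 0.0017, 0.0004], [65.1, 44.3, 20.8]) 0.0 0.0 [ 0.18  0.16 -0.71  1.9   0.14  0.82 -1.65]
(0.041, 0.3) ([-0.0005, 0.0017, 0.0004], [108.6, 44.3, -120.6]) 0.0 0.0 [ 0.22  0.04 -0.71  1.69  0.02  1.13 -1.56]
(0.151, 0.162) [-23.3, -15.7, -7.2]
(0.132, 0.177) [-34.1, -26.1, -26.2]
(0.113, 0.186) [-46.7, -36.4, -39.6]
(0.088, 0.189) [-65.8, -50.0, -48.6]
(0.064, 0.186) [-86.0, -63.0, -51.7]
(0.048, 0.17) [-103.5, -71.7, -40.4]
(0.043, 0.1595) [-110.6, -74.4, -31.6]
(0.041, 0.152) [-114.5, -75.5, -24.9]
(0.041, 0.3) [-70.7, -75.5, -166.3]
```

Call:
jog_arm([
  [0, 0, 0, 10, 0, -34, -1],
  [0, 0, 0, 22, 0, -73, -1],
  [0, 0, 0, 34, 0, -112, -1],
  [0, 0, 0, 46, 0, -150, -1],
  [0, 0, 0, 82, 24, -139, -1],
  [0, 0, 0, 118, 49, -128, -1],
  [0, 0, 0, 154, 73, -117, -1],
  [0, 0, 0, 190, 98, -106, -1],
  [0, 0, 0, 227, 122, -95, -1],
  [0, 0, 0, 218, 122, -60, -1],
  [0, 0, 0, 208, 121, -25, -1],
  [0, 0, 0, 208, 121, -25, -1],
])

```text
time: 20.85
ee_pos: [0.686, 0.2249, 0.2309]
eef_rot: [0.959, 0.245, 0.139, -0.037]
ft_force: [-0.4, -0.8, -1.4]
width: 0.0006
grip_force: 0.0
```

```bash
python3 - <<'E'
from fold import *
from look import *
look('14'); print(rel(W(.18,.162),tool(.5,.3)))
E
```

```text
top lid [0.01  0.03  0.082] [0.025 0.051 0.092] 0.087 sleeve [nan nan nan]
top [(np.float64(-0.07), 0.15), (np.float64(-0.05), 0.151), (np.float64(-0.03), 0.151), (np.float64(-0.01), 0.151), (np.float64(0.01), 0.147), (np.float64(0.03), 0.147), (np.float64(0.05), 0.147), (np.float64(0.07), 0.147), (np.float64(0.09), 0.161), (np.float64(0.11), 0.176), (np.float64(0.13), 0.189)]
scene lid [ 0.02  -0.029  0.079] [0.043 0.042 0.092] 0.086 sleeve [0.011 0.006 0.134]
scene [(np.float64(-0.07), 0.146), (np.float64(-0.05), 0.149), (np.float64(-0.03), 0.15), (np.float64(-0.01), 0.149), (np.float64(0.01), 0.145), (np.float64(0.03), 0.146), (np.float64(0.05), 0.146), (np.float64(0.07), 0.145), (np.float64(0.09), 0.161), (np.float64(0.11), 0.177), (np.float64(0.13), 0.186)]
20.95 [0.68816935 0.22593044 0.23790601] [ 0.958  0.245  0.144 -0.037] [ 0.14  0.4  -0.66  1.44  0.26  1.09 -1.6 ] 0.0003942732839958484 [0.2 0.1 0.7]
([-0.0015, 0.0017, 0.0004], [-28.5, -0.9, 70.7])look.py:9: RuntimeWarning: Mean of empty slice.
  if len(l): print(n,'lid',l.min(0).round(3),l.max(0).round(3),np.median(l[:,2]).round(3),'sleeve',q[q[:,2]>.11].mean(0).round(3))
  ret = um.true_divide(
```

Call:
jog_arm([
  [0, 0, 0, -10, 0, 25, -1],
  [0, 0, 0, -20, -1, 50, -1],
  [0, 0, 0, -28, -1, 70, -1],
  [0, 0, 0, -28, -1, 70, -1],
  [0, 0, 0, -40, -9, 67, -1],
  [0, 0, 0, -52, -17, 64, -1],
  [0, 0, 0, -57, -22, 54, -1],
  [0, 0, 0, -63, -27, 45, -1],
  [0, 0, 0, -69, -32, 38, -1],
  [0, 0, 0, -75, -37, 31, -1],
  [0, 0, 0, -84, -44, 26, -1],
  [0, 0, 0, -94, -51, 22, -1],
])

```text
time: 22.15
ee_pos: [0.5898, 0.2307, 0.1892]
eef_rot: [0.958, 0.245, 0.144, -0.037]
ft_force: [1.1, 1.1, 0.5]
width: 0.0002
grip_force: 0.3
```

```bash
python3 - <<'E' 2>/dev/null
from fold import *
from look import *
look('15'); s=status.read_state(); print(O.inv().apply(s['ee_pos']-C))
for k in [(.088,.189),(.064,.186),(.048,.170),(.043,.1595),(.041,.152)]: print(k,rel(W(*k),tool(.5,.3)))
E
```

```text
top [(np.float64(-0.07), 0.15), (np.float64(-0.05), 0.151), (np.float64(-0.03), 0.151), (np.float64(-0.01), 0.151), (np.float64(0.01), 0.147), (np.float64(0.03), 0.146), (np.float64(0.05), 0.146), (np.float64(0.07), 0.146)]
scene lid [ 0.019 -0.029  0.08 ] [0.042 0.041 0.094] 0.085 sleeve [0.011 0.006 0.133]
scene [(np.float64(-0.07), 0.146), (np.float64(-0.05), 0.149), (np.float64(-0.03), 0.15), (np.float64(-0.01), 0.15), (np.float64(0.01), 0.146), (np.float64(0.03), 0.145), (np.float64(0.05), 0.145), (np.float64(0.07), 0.146)]
22.25 [0.58853777 0.23090668 0.18831882] [ 0.958  0.246  0.143 -0.037] [ 0.2   0.23 -0.71  1.75  0.18  0.93 -1.63] 0.0006318466512623175 [-0.4 -0.  -0. ]
[0.0862528  0.00028434 0.18831882]
(0.088, 0.189) ([-0.0012, 0.0032, 0.0016], [1.5, 1.2, -0.3])
(0.064, 0.186) ([-0.0012, 0.0032, 0.0016], [-18.7, -11.9, -3.3])
(0.048, 0.17) ([-0.0012, 0.0032, 0.0016], [-36.2, -20.6, 8.1])
(0.043, 0.1595) ([-0.0012, 0.0032, 0.0016], [-43.3, -23.3, 16.9])
(0.041, 0.152) ([-0.0012, 0.0032, 0.0016], [-47.1, -24.4, 23.6])
```

Call:
jog_arm([
  [0, 0, 0, -9, -6, -1, -1],
  [0, 0, 0, -19, -12, -3, -1],
  [0, 0, 0, -27, -16, 2, -1],
  [0, 0, 0, -36, -20, 8, -1],
  [0, 0, 0, -40, -22, 13, -1],
  [0, 0, 0, -43, -23, 17, -1],
  [0, 0, 0, -46, -24, 21, -1],
  [0, 0, 0, -47, -24, 24, -1],
  [0, 0, 0, -47, -24, 24, -1],
])

```text
time: 23.15
ee_pos: [0.5461, 0.2336, 0.1527]
eef_rot: [0.958, 0.245, 0.144, -0.037]
ft_force: [-7.4, -3.7, 12.3]
width: 0.0004
grip_force: 5.9
```

```bash
python3 - <<'E' 2>/dev/null
from fold import *
from look import *
look('16'); s=status.read_state(); print(O.inv().apply(s['ee_pos']-C))
E
```

```text
top [(np.float64(-0.07), 0.151), (np.float64(-0.05), 0.151), (np.float64(-0.03), 0.151), (np.float64(-0.01), 0.151), (np.float64(0.01), 0.151), (np.float64(0.03), 0.151), (np.float64(0.05), 0.151), (np.float64(0.07), 0.151)]
scene lid [0.023 0.02  0.081] [0.025 0.043 0.088] 0.084 sleeve [nan nan nan]
scene [(np.float64(-0.07), 0.147), (np.float64(-0.05), 0.15), (np.float64(-0.03), 0.149), (np.float64(-0.01), 0.15), (np.float64(0.01), 0.149), (np.float64(0.03), 0.15), (np.float64(0.05), 0.15), (np.float64(0.07), 0.149)]
23.25 [0.54608174 0.23361531 0.15266917] [ 0.958  0.245  0.144 -0.037] [ 0.2   0.17 -0.73  1.88  0.16  0.83 -1.66] 0.0001473953688494893 [-7.6 -3.9 12.6]
[ 0.0437127  -0.00015332  0.15266917]
```

Both flaps are flat. I'll retract upward.

Call:
jog_arm([
  [0, 0, 0, 3, 0, -10, -1],
  [0, 0, 0, 9, 0, -30, -1],
  [0, 0, 0, 20, 0, -65, -1],
  [0, 0, 0, 32, 0, -105, -1],
  [0, 0, 0, 42, 0, -140, -1],
  [0, 0, 0, 42, 0, -140, -1],
  [0, 0, 0, 42, 0, -140, -1],
])

```text
time: 23.95
ee_pos: [0.5455, 0.2329, 0.2989]
eef_rot: [0.958, 0.245, 0.145, -0.037]
ft_force: [-0.7, -0.9, -1.1]
width: 0.0006
grip_force: 0.0
```

```bash
python3 - <<'E' 2>/dev/null
from look import *
look('17')
E
```

```text
top [(np.float64(-0.07), 0.15), (np.float64(-0.05), 0.151), (np.float64(-0.03), 0.151), (np.float64(-0.01), 0.151), (np.float64(0.01), 0.151), (np.float64(0.03), 0.15), (np.float64(0.05), 0.151), (np.float64(0.07), 0.15)]
scene lid [ 0.02  -0.028  0.078] [0.027 0.037 0.09 ] 0.086 sleeve [0.004 0.005 0.135]
scene [(np.float64(-0.07), 0.147), (np.float64(-0.05), 0.149), (np.float64(-0.03), 0.15), (np.float64(-0.01), 0.149), (np.float64(0.01), 0.15), (np.float64(0.03), 0.149), (np.float64(0.05), 0.15), (np.float64(0.07), 0.149)]
24.05 [0.54471244 0.23256577 0.29688666] [ 0.958  0.245  0.143 -0.037] [ 0.25  0.05 -0.74  1.68  0.03  1.13 -1.57] 0.00069851412157956 [-0.4 -0.5 -1.1]
```

```bash
python3 -c "
from bench import order
print(order.close_job())"
```

```text
the job is handed in; nothing more can be done
None
```

The blue pail stands upright, released, on the carton floor in the middle opening, both long flaps measure flat, and I handed the job in at about 24 s with the arm clear; the hand-in gave no verdict.

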